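# Knock a plaster mould out of its flask

### The job

Get the stuck plaster mould out of the small aluminium flask: turn the flask over and set it gently, mouth down and well seated between the lips, on the knock-out cradle; then take the punch from the rack and push the mould out from behind through the hole in the flask's bottom until it drops flat onto the cradle's pad. Put the punch back upright in its empty hole in the rack, leave the flask seated mouth down on the cradle, and do not disturb anything else on the bench.

Things in the scene. Friction and masses are not known exactly. Their poses are not given: they have to be found in the camera images.
- flask: flask to empty: rectangular aluminium half-box, 58 mm along its x, 68 along y, 32 high, 0.22 kg; the only box filled with plaster. Origin: centre of its closed bottom, z to the open mouth; starts mouth up on the bench. Walls 8 mm (x sides) and 9.5 mm (y sides); bottom 8 mm thick with a central 24 mm round hole. Pocket 42 x 49 x 24 mm, filled by the mould to 1 mm below the rim. Stands on any side.
- mould: plaster mould stuck in the flask: block 40.5 x 47.5 x 23 mm (x, y, z), 0.10 kg, four tooth shapes on its open face. Origin: centre of the face against the flask's bottom; axes as the flask's. Keyed in: it stays in whichever way the flask is held. Pushing it towards the mouth takes about 10 to 20 N over the first 9 mm, less after; it drops free once pushed 10 to 15 mm.
- cradle: knock-out cradle, fixed: two aluminium walls along its x, 84 mm long, flat tops (ledges) 50 mm up, channel between them 56 mm wide, open-ended, its rubber pad 14 mm up. Lips outside the ledges at y = +-38 mm, flaring out up to 62 mm. Seat flask mouth down, 68 mm across (flask x along cradle x, either way round), bottom then 82 mm up. Foot 100 x 100 x 8 mm. Origin: centre of underside, z up.
- punch: knock-out punch, 0.16 kg: flat-ended steel rod 12 mm thick, 75 mm long; round steel collar of 36 mm diameter from 75 to 81 mm; round dark wooden grip of 24 mm diameter from 81 to 130 mm. Origin: centre of the rod's end, z to the grip. Hangs upright in one of the rack's holes, collar on the rack's top; the tool with the thick round grip and widest round collar.
- rack: wooden tool rack, fixed: 170 mm along its x, 70 wide, 85 high; three 23 mm holes through its 14 mm thick top board, in a row along x at -55, 0 and +55 mm; open front and back below the board. Origin: centre of its underside, z up. A tool hanging in it has its end 10 mm above the bench.
- plaster_knife: bystander hanging in another hole of the rack: knife with a flat dark wooden grip 24 x 16 mm and an oblong bolster 34 x 28 mm; its top is 146 mm above the bench. Origin at the bottom of its axis, z up
- scraper: bystander hanging in another hole of the rack: thin tool with a slim round wooden grip of 14 to 16 mm diameter and a collar of 30 mm; its top is 146 mm above the bench. Origin at the bottom of its axis, z up
- fluid_bottle: bystander: white plastic bottle, 44 mm diameter, 95 mm high; origin under its centre
- wax_jar: bystander: squat glass jar with a steel cap, 54 mm diameter, 50 mm high; origin under its centre
- stone_cast: bystander: plaster cast of a tooth row on a 50 x 56 mm base, 28 mm high; origin under its centre
- flask_lid: bystander: solid aluminium lid plate, 58 x 68 mm, 14 mm high; origin under its centre
- cup: bystander: white plastic cup, 68 mm diameter at the rim, 80 mm high; origin under its centre
- mixing_bowl: bystander: dark rubber bowl, 100 mm diameter at the rim, 55 mm high; origin under its centre
- mounting_plate: bystander: round grey plastic disc, 60 mm diameter, 14 mm high; origin under its centre
- casting_ring: bystander: short steel tube, 44 mm diameter, 40 mm high, standing open on top; origin under its centre
- wax_knife: bystander: small wax knife with a wooden handle and narrow steel blade, 147 mm long, lying flat, 10 mm high; origin under its middle, x to the blade
Not all that is in view belongs to the job. Leave any yellow look-alike of the mould alone. Leave any turquoise look-alike of the punch alone.

How it is judged:
By the outcome, as a careful person would: the job done as asked, in the order asked, and still so for the second after the job is handed in, with the robot touching nothing.
It also fails if it takes over 72 s, if anything falls off the work surface, if the arm or the gripper's body presses on something with over 40 N, if the wrist force passes 120 N, or if a joint passes its speed limit or range.

### The arm

A 6-joint arm with a two-finger parallel gripper is mounted at the origin on the work surface. World frame = base frame: x ahead of the robot, y to its left, z up, the work surface at z = 0. Lengths are in mm, angles in degrees, forces in N, time in s.
With the tool pointing down it reaches from about 350 to 850 mm from the base axis. Payload 8.1 kg.
Tool frame: the origin (TCP) lies on the centre line of the jaws, within the pads' length; the fingertips stand r.tip_extent ahead of it and the grasp point (between the pads) lies 8 mm behind it (r.tip_extent is the distance from the TCP to the fingertips, in mm); z points along the fingers, y is the direction in which the jaws open and shut (so a half turn about z gives the same grasp; the last joint's range is limited). The gripper opens to 85 mm and grips with 20 to 120 N. Pads are 22 mm wide; open, the fingers measure 114 mm over their backs; the gripper's body (76 mm by 85 mm) begins 54 mm behind the grasp point. The pads swing forward as they close: fully open they stand 13 mm farther back than shut.
Start: joints at [-78.117, 7.471, 85.268, -0, 87.261, -4.893], TCP at [173.201, -574.462, 242.292] pointing down, gripper open.
Joint ranges: [-169.43, 169.43], [-51.17, 129.36], [1.28, 143.12], [-76.62, 256.62], [0, 156.53], [-152.29, 152.29]. Speed limits (degrees/s): [136.94, 136.94, 159.86, 180, 180, 180].

### API

Orientations are given as [roll, pitch, yaw] about the fixed x, y, z axes, in that order (R = Rz(yaw) Ry(pitch) Rx(roll)).
In Python, from bench import sense, optics, hand_in, spotter, r gives the robot as it stands.
- The arm moves only by the tool apply_moves, never from a script. Its argument "series" is a list of rows, each a list of 3 entries, a list of its own where there are three numbers: the opening, from 0 (shut) to 1 (fully open), then the shift along the world's x, y, z in m, then the turn about the world's z in rad. In form: [[grip, [x, y, z], turn], ...]. A call has 1 to 5 rows; each row is the pose to reach, as a shift and turn from the pose measured when the call began; what a row does not reach only later rows make up. A row lasts 1/8 s, in which the tool goes at most 62.5 mm and 10.7 degrees, less where a joint would pass 70% of its speed; a pose out of reach is approached as far as the arm can. A call with a gripper value outside its range is refused whole. The fingers move at their own pace and stop on an object; "grip_force" is the grip in N (left out, the last holds). Time passes only in rows, so rows that repeat a pose let the fingers close. It gives the time, the measured TCP pose, the force and the opening at its end, in the units of the state.
- sense(): the state, without advancing time (a new reading comes with each control period).
- optics.snapshot(name): name is "scene" or "top" or "wrist"; returns a dict with "color" (384x512x3 uint8, blue, green, red), "intrinsics" (3x3 intrinsics, pixels), "rvec" (rotation vector, rad) and "tvec" (3), from world to camera coordinates, as OpenCV has them. Camera axes: x right, y down, z forward; pixel columns grow to the right and rows downward; lengths in mm; the calibration is good to about 2 mm. A picture is of the moment at which its call begins. There is no depth.
- hand_in(): hands the job in, once; it reports no verdict.
Trained networks look in a picture, given as the dict that the camera call returned (one of the last four; its "shot" number tells which), for a name from the list of things; names that differ only in an ending like _2 or _b are one class to them, and where a whole thing is asked for, a point or a joint stands for the part that bears it (a point fixed in the world has none). Each returns a list of dicts, best first, with "p" (0 to 1); they miss things now and then, are a little off and sometimes report something else, mostly with a low value. They report only what shows in the picture. A call takes as long as a camera call. They do not tell look-alikes from the thing itself.
- spotter.search_frame(picture, query): "xyz" ([x, y, z] in mm, in the coordinates of the camera as it stood for that picture, good to about 4 mm: the middle of the surface that is visible of it).
- spotter.masks_of(picture, query): "mask" (384x512 bool, what is visible of it).
The state is a dict: "time": time; "joint_pos": joint angles; "qd": joint speeds; "joint_efforts": joint torques, N m; "tool_pos": TCP position; "tcp_rot": TCP orientation; "ft_force": force on the tool from outside, world axes, zero at the start; "wrist_torque": the same for the moment, N m; "finger_gap": finger opening in mm.
Only numpy, scipy, OpenCV 4.12 (cv2) and the standard library are available. Lean on these libraries where they do the work, as an engineer would, in place of code of your own. Each camera call takes 0.05 s, during which the arm holds its last target.

## Working session

There is one attempt and no reset: what is moved stays moved. The work goes in short steps, Python scripts to look and compute and a tool call to move; the robot and the scene stay as the last step left them, time stands still between calls to the robot, and variables do not carry over. Pictures are saved under pics/ and viewed, and the job is handed in when it is done.

Besides the shell and the picture viewer there is one more tool, called after "Emit:" in YAML: its name, and indented under it one key for each argument. apply_moves: Moves the arm, as the interface text tells. Its arguments: {"type":"object","properties":{"series":{"type":"array"},"grip_force":{"type":"number"}},"required":["series"]}

```bash
ls -la; mkdir -p pics
cat > h.py <<'E'
import numpy as np, cv2
from bench import sense, optics, hand_in, spotter, r
def snap(n,f=None):
    s=optics.snapshot(n)
    if f: cv2.imwrite(f'pics/{f}.png',s['color'])
    return s
def RT(s):
    return cv2.Rodrigues(np.array(s['rvec'],float))[0],np.array(s['tvec'],float).reshape(3)
def cam2w(s,p):
    R,t=RT(s); return R.T@(np.array(p,float)-t)
def w2pix(s,P):
    R,t=RT(s); q=(R@np.atleast_2d(P).T).T+t; k=(np.array(s['intrinsics'])@q.T).T; return k[:,:2]/k[:,2:]
def ray(s,uv,z):
    R,t=RT(s); d=R.T@np.linalg.inv(np.array(s['intrinsics']))@np.array([uv[0],uv[1],1.]); c=-R.T@t
    return c+d*(z-c[2])/d[2]
E
python3 - <<'E'
from h import *
print(sense()); print([a for a in dir(r) if a[0]!='_'], r.tip_extent)
for n in ['scene','top','wrist']:
    s=snap(n,n+'0'); R,t=RT(s); print(n,-R.T@t, s['intrinsics'][0])
E
```

```text
total 12
drwxr-xr-x  3 agent agent 4096 Dec  7 14:07 .
drwxr-xr-x 23 root  root  4096 Dec  7 14:07 ..
drwxr-xr-x  2 agent agent 4096 Dec  7 14:07 pics
{'time': 0.0, 'joint_pos': array([-7.81151130e+01,  7.51372092e+00,  8.53301976e+01,  2.05345194e-03,
        8.72621987e+01, -4.89286882e+00]), 'qd': array([-0.01194372, -0.08361092, -0.0622671 ,  0.13181505, -0.0398857 ,
        0.00821506]), 'joint_efforts': array([ 3.45210265e-04, -5.69400716e+01, -5.00546765e+01, -9.95123310e-05,
        1.46781147e-02, -3.45287063e-06]), 'tool_pos': array([ 173.12060074, -573.92114901,  241.25008258]), 'tcp_rot': array([-1.79894444e+02, -1.10944861e-02,  1.67776456e+01]), 'ft_force': array([-1.32156126,  0.55852398,  0.48972915]), 'wrist_torque': array([-0.02938602,  0.03625392, -0.02231828]), 'finger_gap': 85.44959877603112}
['PlanningError', 'tip_extent'] 11.0
scene [1195.60646819 -456.58651514  838.22533397] [400.60459382   0.         251.72008621]
top [ 312.12081216    2.40927994 1097.83440384] [359.52393323   0.         258.14044869]
wrist [ 245.55710755 -553.12262187  373.93693469] [289.74331362   0.         254.28960917]
```

View pics/scene0.png

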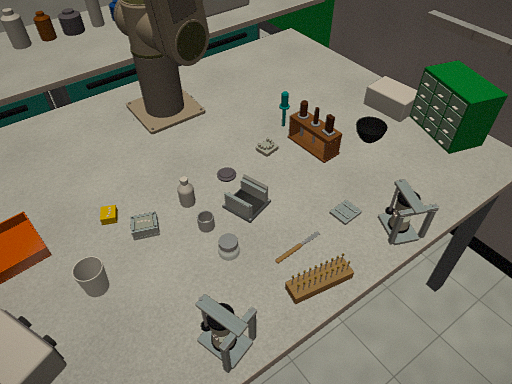

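View pics/top0.png

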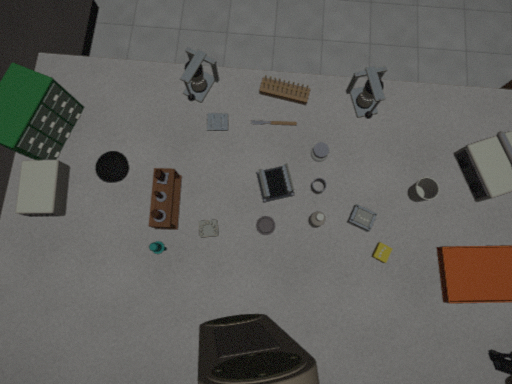

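View pics/wrist0.png

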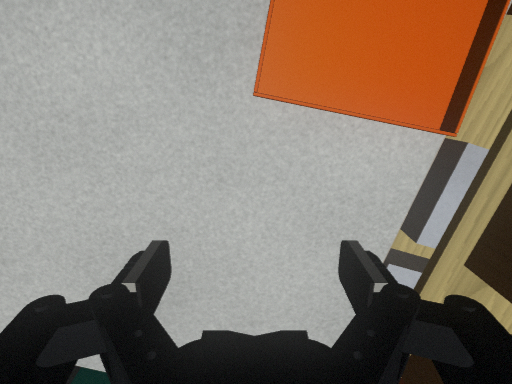

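Run:
```python
from h import *
t=snap('top'); s=snap('scene')
for im,n in((t,'top'),(s,'scene')):
  for q in ['flask','cradle','punch','rack','mould','plaster_knife','scraper','casting_ring','fluid_bottle','mounting_plate']:
    for d in spotter.search_frame(im,q)[:2]:
        p=cam2w(im,d['xyz']); print(n,q,round(d['p'],2),np.round(p),np.round(w2pix(im,p)[0]))
for q,z in [('flask',32),('cradle',50),('rack',85)]:
    for d in spotter.masks_of(t,q)[:1]:
        m=d['mask'].astype(np.uint8); c=cv2.findContours(m,0,2)[0]; c=max(c,key=cv2.contourArea)
        rr=cv2.minAreaRect(c); print(q,d['p'],rr,ray(t,rr[0],z), m.sum())
big=cv2.resize(t['color'][130:270,130:410],None,fx=2.8,fy=2.8,interpolation=2); cv2.imwrite('pics/topc.png',big)
```

```text
top flask 0.53 [ 470. -297.   27.] [361. 218.]
top cradle 0.59 [553. -37.  16.] [276. 185.]
top cradle 0.36 [526. 287. 119.] [162. 177.]
top punch 0.72 [334. 278.  99.] [157. 247.]
top punch 0.45 [416. 279. 121.] [158. 216.]
top rack 0.65 [467. 270.  88.] [167. 200.]
top mould 0.78 [ 377. -366.   20.] [383. 252.]
top mould 0.76 [ 472. -301.   28.] [362. 218.]
top plaster_knife 0.71 [523. 287. 119.] [161. 178.]
top scraper 0.48 [471. 280.  91.] [164. 198.]
top scraper 0.16 [402. 154.  14.] [209. 229.]
top fluid_bottle 0.74 [ 451. -163.   68.] [318. 219.]
top fluid_bottle 0.72 [554. -39.  16.] [277. 185.]
top mounting_plate 0.52 [423. -14.  12.] [265. 226.]
scene flask 0.67 [ 490. -311.   29.] [143. 227.]
scene cradle 0.93 [567. -25.  25.] [250. 198.]
scene cradle 0.69 [767. -23.  11.] [297. 248.]
scene punch 0.74 [429. 281. 105.] [303. 112.]
scene punch 0.58 [338. 279.  88.] [284. 104.]
scene rack 0.84 [493. 277.  39.] [314. 140.]
scene rack 0.22 [ 475. -305.   32.] [142. 222.]
scene mould 0.8 [ 386. -369.   25.] [107. 214.]
scene mould 0.77 [ 474. -304.   31.] [143. 222.]
scene plaster_knife 0.74 [539. 287. 116.] [329. 126.]
scene scraper 0.54 [ 569. -167.   21.] [207. 223.]
scene casting_ring 0.6 [ 568. -167.   21.] [206. 223.]
scene fluid_bottle 0.74 [538. 288. 111.] [329. 127.]
scene fluid_bottle 0.6 [ 471. -306.   33.] [141. 221.]
scene mounting_plate 0.78 [429. -18.  13.] [225. 173.]
scene mounting_plate 0.56 [767. -23.  11.] [296. 248.]
flask 0.62 ((361.9093322753906, 217.692626953125), (25.334924697875977, 20.597930908203125), 25.201122283935547) [ 471.35263721 -299.49619541   32.        ] 283
cradle 0.79 ((275.6429748535156, 182.84568786621094), (32.750003814697266, 32.59442138671875), 76.50426483154297) [551.8416929 -34.7870741  50.       ] 1023
rack 0.67 ((165.5120849609375, 198.5011749267578), (29.08144187927246, 61.003055572509766), 5.572196960449219) [471.68754841 276.78718474  85.        ] 1281
```

View pics/topc.png

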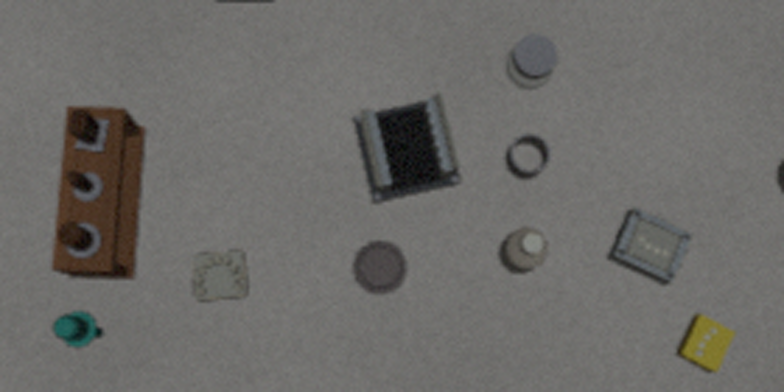

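Emit:
apply_moves:
  series:
    - [1,[0.05,0.04,0],0.17]
    - [1,[0.1,0.08,0],0.34]
    - [1,[0.15,0.12,0],0.5]
    - [1,[0.2,0.16,0],0.67]
    - [1,[0.25,0.2,0],0.84]

```text
time: 2.02
tool_pos: [418.6, -377.9, 242.6]
tcp_rot: [180.0, 0.0, 65.2]
ft_force: [0.4, -0.6, 0.1]
finger_gap: 85.0
```

Emit:
apply_moves:
  series:
    - [1,[0.01,0.01,0],0]
    - [1,[0.01,0.01,0],0]

```text
time: 2.28
tool_pos: [429.0, -367.3, 242.6]
tcp_rot: [180.0, 0.0, 65.3]
ft_force: [-0.6, -0.4, 0.3]
finger_gap: 85.3
```

Run:
```python
from h import *
w=snap('wrist','w1'); st=sense(); print(st['tool_pos'],st['tcp_rot'],st['time'])
R,t=RT(w); print('cam',-R.T@t,'axis',R.T[:,2])
for q in ['flask','mould']:
  for d in spotter.search_frame(w,q)[:2]:
    p=cam2w(w,d['xyz']); print(q,round(d['p'],2),np.round(p),np.round(w2pix(w,p)[0]))
  for d in spotter.masks_of(w,q)[:2]:
    m=d['mask'].astype(np.uint8); c=max(cv2.findContours(m,0,2)[0],key=cv2.contourArea)
    print(q,d['p'],cv2.minAreaRect(c))
```

```text
[ 428.19949171 -368.2263162   242.55301834] [1.79981366e+02 5.43091373e-02 6.51711191e+01] 2.325
cam [ 460.44117686 -298.98109679  375.12467978] axis [-0.12431709 -0.27086497 -0.95455614]
flask 0.66 ((267.39111328125, 95.08529663085938), (63.888187408447266, 52.76719284057617), 85.60128784179688)
mould 0.76 [ 473. -299.   37.] [264.  93.]
mould 0.65 [ 376. -364.   21.] [215. 176.]
mould 0.95 ((267.02056884765625, 95.26763916015625), (44.10049057006836, 36.50753402709961), 85.60128784179688)
mould 0.62 ((399.5911865234375, 202.03793334960938), (83.3608169555664, 62.0661506652832), 13.13402271270752)
```

View pics/w1.png

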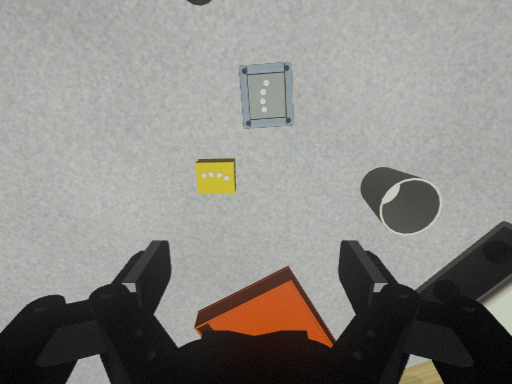

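Run:
```python
from h import *
w=snap('wrist')
for (u0,v0,u1,v1,n) in [(215,40,320,150,'w1c')]:
    cv2.imwrite('pics/%s.png'%n,cv2.resize(w['color'][v0:v1,u0:u1],None,fx=5,fy=5,interpolation=2))
```

```text
(no output)
```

View pics/w1c.png

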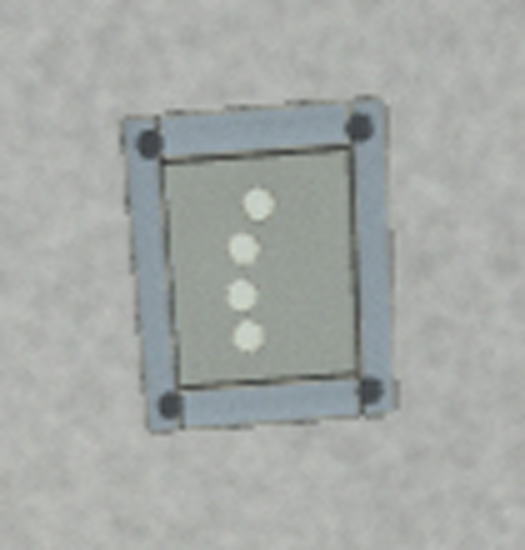

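Run:
```python
from h import *
w=snap('wrist')
P=np.array([ray(w,p,32)[:2] for p in [(239.6,64),(291.4,59.6),(294,121.6),(245,126.4)]])
print(P,P.mean(0)); 
for i in range(4):
    d=P[(i+1)%4]-P[i]; print(np.linalg.norm(d),np.degrees(np.arctan2(d[1],d[0])))
```

```text
[[ 459.53919341 -261.67527157]
 [ 512.66361294 -281.38087176]
 [ 489.96759344 -343.58614133]
 [ 436.17616681 -324.70322627]] [ 474.58664165 -302.83637773]
56.66140334732604 -20.35147924369813
66.21634891611762 -110.04484480260558
57.00949096548917 160.65691219956943
67.21870338688277 69.66140463993118
```

Emit:
apply_moves:
  series:
    - [1,[0.017,0.016,-0.05],0.04]
    - [1,[0.034,0.032,-0.1],0.084]
    - [1,[0.034,0.032,-0.15],0.084]
    - [1,[0.034,0.032,-0.16],0.084]
    - [1,[0.034,0.032,-0.16],0.084]
  grip_force: 20

```text
time: 3.25
tool_pos: [461.4, -337.4, 83.1]
tcp_rot: [180.0, 0.0, 69.8]
ft_force: [-0.3, -0.6, 1.2]
finger_gap: 85.3
```

Run:
```python
from h import *
w=snap('wrist','w2'); st=sense(); print(st['tool_pos'],st['tcp_rot'],st['time'])
# expected flask rim corners
c=np.array([474.5,-303]);a=np.radians(-20);ex=np.array([np.cos(a),np.sin(a)]);ey=np.array([-ex[1],ex[0]])
im=w['color'].copy()
for z,col in((32,(0,255,0)),):
    P=[[*(c+sx*29*ex+sy*34*ey),z] for sx,sy in((1,1),(1,-1),(-1,-1),(-1,1))]
    cv2.polylines(im,[w2pix(w,P).astype(np.int32)],True,col)
cv2.imwrite('pics/w2.png',im)
```

```text
[ 462.35496639 -338.06163986   84.56438533] [1.79842519e+02 7.41560320e-02 6.98496345e+01] 3.3
```

View pics/w2.png

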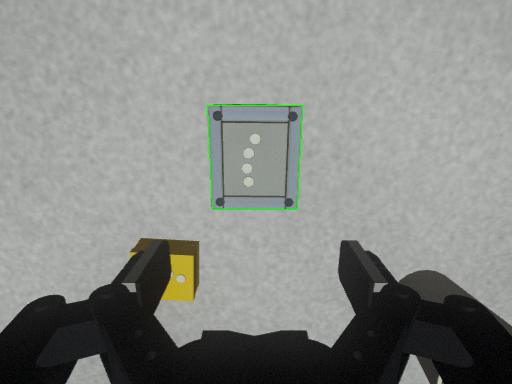

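Run:
```python
from h import *
w=snap('wrist')
for p in [(199,253),(194,299),(136,253)]: print(ray(w,p,23))
a=np.radians(-20);ex=np.array([np.cos(a),np.sin(a)]);ey=np.array([-ex[1],ex[0]])
for p in [(199,253),(194,299),(136,253)]:
    d=ray(w,p,23)[:2]-np.array([462,-337]); print(d@ex,d@ey)
```

```text
[ 410.81034829 -357.9858097    23.        ]
[ 390.71646372 -394.56835453   23.        ]
[ 366.25565949 -341.65596951   23.        ]
-40.92496833320635 -37.228102534796875
-47.29507615976174 -78.4769632425724
-88.37781489631693 -37.12167325514497
```

Emit:
apply_moves:
  series:
    - [1,[0,0.0015,-0.03],0]
    - [1,[0,0.0015,-0.055],0]
    - [1,[0,0.0015,-0.056],0]
    - [1,[0,0.0015,-0.056],0]

```text
time: 3.85
tool_pos: [463.9, -338.1, 31.6]
tcp_rot: [179.6, 0.2, 69.8]
ft_force: [0.3, 0.2, 0.6]
finger_gap: 85.1
```

Run:
```python
from h import *
w=snap('wrist','w3'); st=sense(); print(st['tool_pos'],st['tcp_rot'],st['time'])
```

```text
[ 464.12923736 -338.1878698    31.74523214] [1.79568102e+02 1.78275798e-01 6.98422821e+01] 3.9
```

View pics/w3.png

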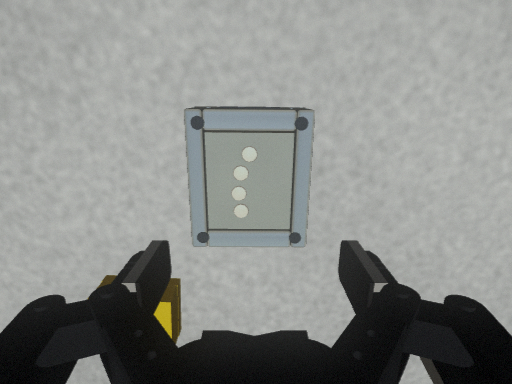

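Run:
```python
from h import *
w=snap('wrist'); st=sense(); T=st['tool_pos']; a=np.radians(-20.2);ex=np.array([np.cos(a),np.sin(a),0]);ey=np.array([-ex[1],ex[0],0])
for z in (-5,0,2,5,10,20):
    print(z,w2pix(w,[T+s*42.5*ex+f*ey+[0,0,z] for s in(-1,1) for f in (11,-11)]).round().tolist())
```

```text
-5 [[172.0, 227.0], [176.0, 265.0], [336.0, 227.0], [332.0, 264.0]]
0 [[170.0, 232.0], [173.0, 270.0], [339.0, 232.0], [335.0, 270.0]]
2 [[168.0, 234.0], [172.0, 272.0], [340.0, 233.0], [336.0, 272.0]]
5 [[167.0, 236.0], [171.0, 275.0], [341.0, 236.0], [337.0, 275.0]]
10 [[164.0, 241.0], [168.0, 281.0], [345.0, 241.0], [340.0, 281.0]]
20 [[157.0, 252.0], [162.0, 295.0], [352.0, 252.0], [347.0, 294.0]]
```

Emit:
apply_moves:
  series:
    - [1,[-0.001,0.003,-0.0035],0]
    - [1,[-0.001,0.004,-0.004],0]
    - [0.5,[-0.001,0.004,-0.004],0]
    - [0.4,[-0.001,0.004,-0.004],0]
    - [0.4,[-0.001,0.004,-0.004],0]

```text
time: 4.58
tool_pos: [463.1, -334.1, 27.8]
tcp_rot: [179.6, 0.2, 69.8]
ft_force: [-0.7, 1.9, 2.7]
finger_gap: 56.8
```

Run:
```python
from h import *
w=snap('wrist','w4'); st=sense(); print(st['tool_pos'],st['tcp_rot'],st['time'],st['finger_gap'],st['ft_force'])
```

```text
[ 463.09962748 -334.10941573   27.75950664] [1.79576233e+02 1.75421872e-01 6.98506083e+01] 4.625 57.61144893292595 [-1.91547028  1.31186769  3.4957808 ]
```

View pics/w4.png

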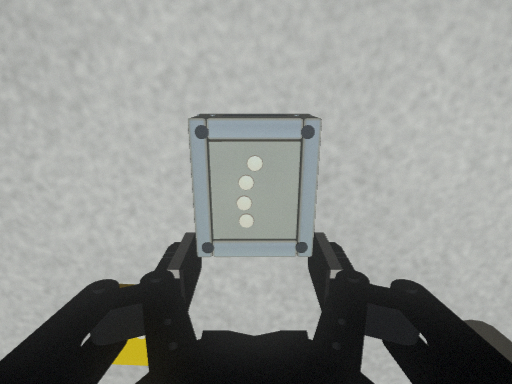

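Emit:
apply_moves:
  series:
    - [0.3,[0,0,0],0]
    - [0.3,[0,0.001,0.01],0]
    - [0.3,[0,0.002,0.025],0]
    - [0.3,[0,0.003,0.04],0]
    - [0.3,[0,0.003,0.04],0]

```text
time: 5.25
tool_pos: [464.4, -332.2, 70.3]
tcp_rot: [179.3, 0.3, 69.9]
ft_force: [-0.0, -0.6, -3.2]
finger_gap: 56.9
```

Run:
```python
from h import *
w=snap('wrist','w5'); s=snap('scene');st=sense(); print(st['tool_pos'],st['tcp_rot'],st['time'],st['finger_gap'],st['ft_force'])
cv2.imwrite('pics/s5.png',cv2.resize(s['color'][150:290,60:230],None,fx=4,fy=4,interpolation=2))
```

```text
[ 463.28303507 -331.27775722   68.20025054] [179.52812142   0.19451159  69.84992554] 5.35 57.30321740433543 [ 0.0158238   0.26799279 -3.36915622]
```

View pics/w5.png

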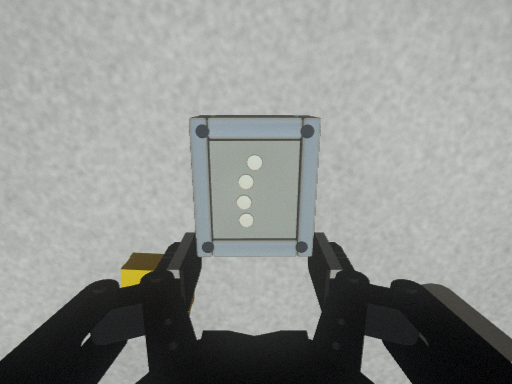

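View pics/s5.png

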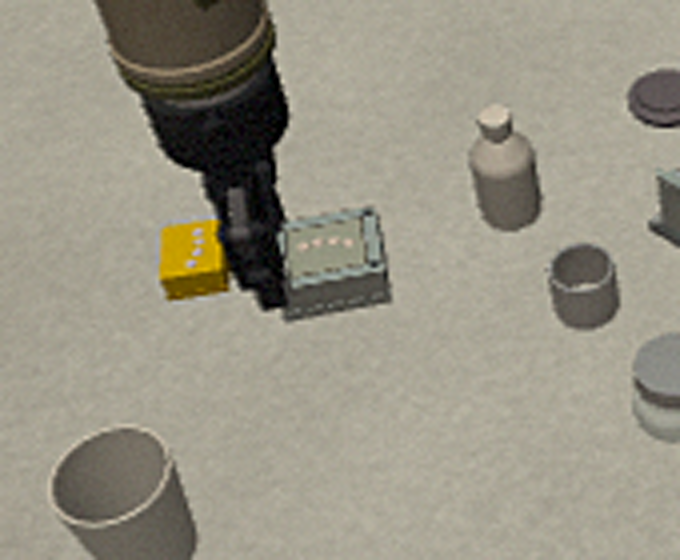

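Emit:
apply_moves:
  series:
    - [0.3,[0,0,-0.02],0]
    - [0.3,[0,0,-0.038],0]
    - [0.3,[0,0,-0.041],0]
    - [0.3,[0,0,-0.041],0]

```text
time: 5.85
tool_pos: [462.5, -330.7, 26.1]
tcp_rot: [179.7, 0.1, 69.9]
ft_force: [-4.4, 2.3, 6.6]
finger_gap: 57.2
```

Emit:
apply_moves:
  series:
    - [0.8,[0,0,0],0]
    - [0.8,[0,0,0],0]
    - [0.8,[-0.0014,-0.004,0.003],0]
    - [0.8,[-0.0014,-0.004,0.003],0]

```text
time: 6.35
tool_pos: [461.3, -335.3, 29.4]
tcp_rot: [179.6, 0.2, 69.8]
ft_force: [0.2, 0.9, -0.8]
finger_gap: 68.7
```

Run:
```python
from h import *
w=snap('wrist','w6'); st=sense(); print(st['tool_pos'],st['tcp_rot'],st['time'],st['finger_gap'],st['ft_force'])
```

```text
[ 461.29318749 -335.13877227   29.34339502] [1.79626977e+02 1.61715053e-01 6.98332837e+01] 6.4 68.55073365637874 [0.1960545  0.07652309 1.04725327]
```

View pics/w6.png

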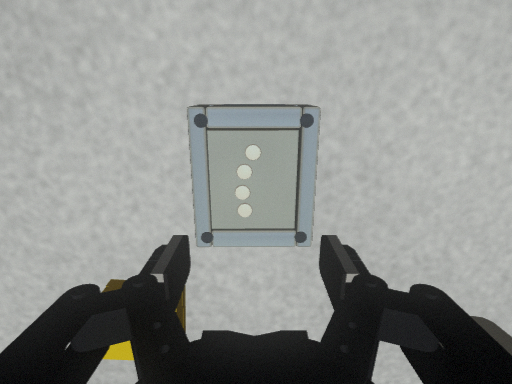

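Emit:
apply_moves:
  series:
    - [0.8,[0,0,0.002],0]
    - [0.4,[0,0,0.002],0]
    - [0.3,[0,0,0.002],0]
    - [0.3,[0,0,0.002],0]

```text
time: 6.9
tool_pos: [461.5, -335.3, 32.0]
tcp_rot: [179.6, 0.2, 69.8]
ft_force: [-2.3, 0.6, 5.3]
finger_gap: 57.1
```

Emit:
apply_moves:
  series:
    - [0.3,[0,0.001,0.008],0]
    - [0.3,[0,0.002,0.02],0]
    - [0.3,[0,0.002,0.02],0]

```text
time: 7.28
tool_pos: [462.2, -333.9, 53.5]
tcp_rot: [179.5, 0.2, 69.9]
ft_force: [0.2, -0.5, -3.2]
finger_gap: 56.6
```

Run:
```python
from h import *
w=snap('wrist','w7'); s=snap('scene');st=sense(); print(st['tool_pos'],st['tcp_rot'],st['time'],st['finger_gap'],st['ft_force'])
a=cv2.resize(s['color'][180:260,90:190],(480,384),interpolation=2)
cv2.imwrite('pics/j7.png',cv2.resize(np.hstack([w['color'],a]),None,fx=.8,fy=.8))
```

```text
[ 461.65848502 -333.50014043   52.34557505] [179.56180258   0.2010716   69.84458537] 7.375 56.195187204419625 [ 1.28284288  0.43691571 -3.0037474 ]
```

View pics/j7.png

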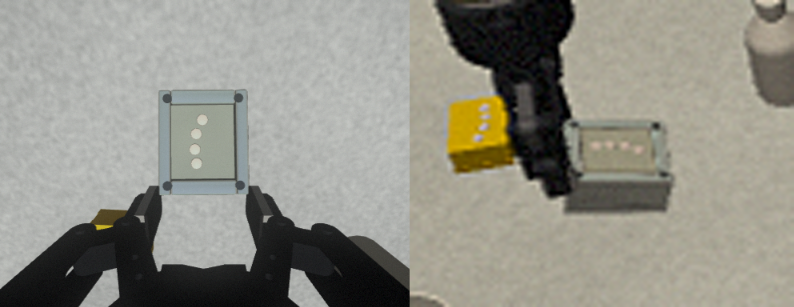

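View pics/w7.png

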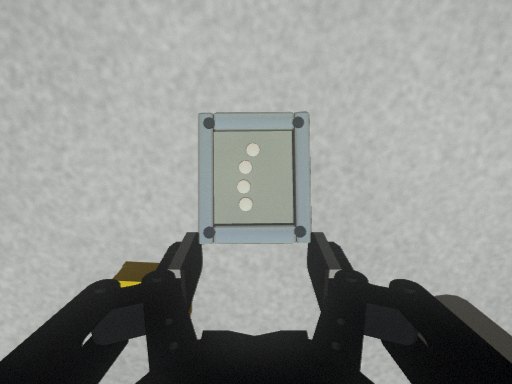

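Emit:
apply_moves:
  series:
    - [0.3,[0,0,0.03],0]
    - [0.3,[0,0,0.06],0]
    - [0.3,[0,0,0.06],0]

```text
time: 7.75
tool_pos: [463.2, -334.8, 114.7]
tcp_rot: [179.3, 0.3, 69.8]
ft_force: [-0.3, -0.5, -3.0]
finger_gap: 56.4
```

Run:
```python
from h import *
w=snap('wrist','w8'); st=sense(); print(st['tool_pos'],st['tcp_rot'],st['time'],st['finger_gap'],st['ft_force'])
```

```text
[ 462.13495049 -333.95813803  112.66707099] [179.46029309   0.24368172  69.84637726] 7.8 56.04307441599395 [ 0.56067392  0.33671934 -2.91053329]
```

View pics/w8.png

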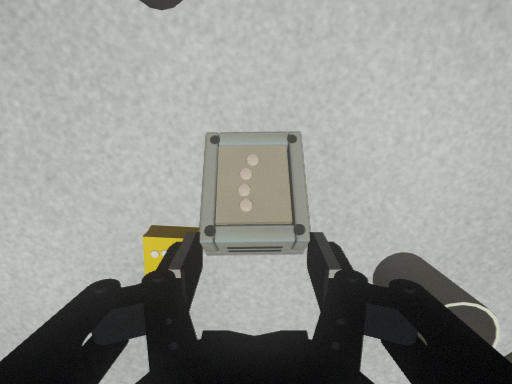

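Emit:
apply_moves:
  series:
    - [0.3,[0.03,-0.007,0.02],0]
    - [0.3,[0.06,-0.014,0.0],0]
    - [0.3,[0.08,-0.02,0.03],0]
    - [0.3,[0.08,-0.02,0.0],0]
    - [0.3,[0.08,-0.02,0.02],0]

```text
time: 8.43
tool_pos: [538.2, -351.1, 125.3]
tcp_rot: [-179.8, 0.0, 69.9]
ft_force: [-0.8, -0.9, -3.6]
finger_gap: 55.8
```

Run:
```python
from h import *
w=snap('wrist','w9'); s=snap('scene');st=sense(); print(st['tool_pos'],st['tcp_rot'],st['time'],st['finger_gap'],st['ft_force'])
cv2.imwrite('pics/s9.png',cv2.resize(s['color'][150:270,80:210],None,fx=5,fy=5,interpolation=2))
```

```text
[ 542.51758134 -354.19272318  134.10007132] [179.40654984   0.24780071  69.84042019] 8.525 56.390065631521104 [ 0.84827452 -0.1413492  -2.19215245]
```

View pics/w9.png

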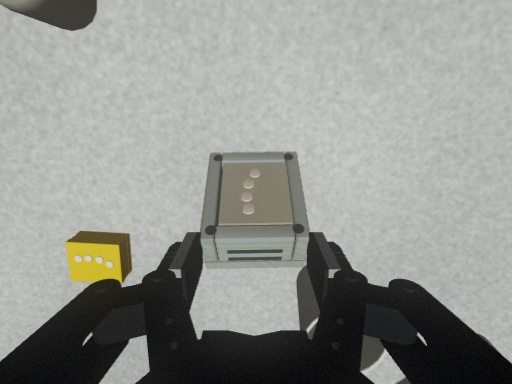

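View pics/s9.png

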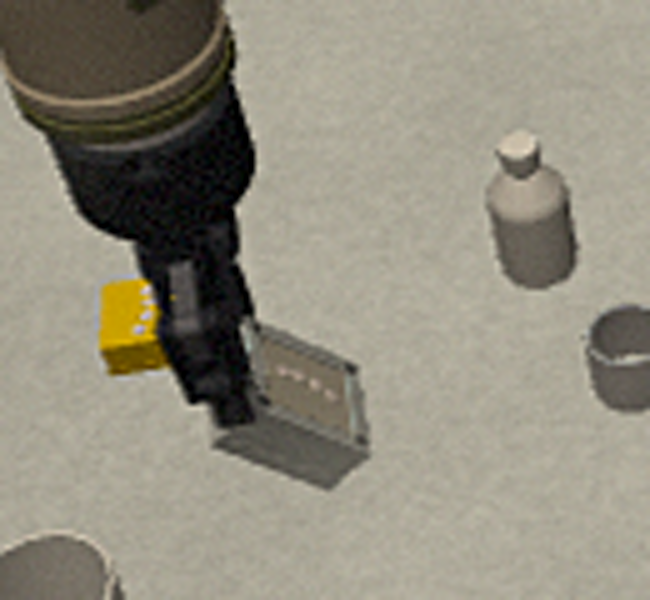

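Emit:
apply_moves:
  series:
    - [0.3,[0,0,0.03],0]
    - [0.3,[0,0,0.0],0]
    - [0.3,[0,0,0.03],0]
    - [0.3,[0,0,0.0],0]
    - [0.3,[0,0,0.02],0]

```text
time: 9.15
tool_pos: [540.0, -352.6, 150.9]
tcp_rot: [179.8, 0.1, 69.8]
ft_force: [-0.9, 0.7, -4.6]
finger_gap: 55.8
```

Emit:
apply_moves:
  series:
    - [0.3,[0,0,0.03],0]
    - [0.3,[0,0,0.0],0]
    - [0.3,[0,0,0.03],0]
    - [0.3,[0,0,0.0],0]
    - [0.3,[0,0,0.0],0]

```text
time: 9.78
tool_pos: [539.1, -352.2, 151.0]
tcp_rot: [179.9, 0.1, 69.8]
ft_force: [0.0, 0.6, -3.9]
finger_gap: 55.8
```

Run:
```python
from h import *
w=snap('wrist','w10'); s=snap('scene');st=sense(); print(st['tool_pos'],st['tcp_rot'],st['time'],st['finger_gap'],st['ft_force'])
cv2.imwrite('pics/s10.png',cv2.resize(s['color'][150:270,80:210],None,fx=5,fy=5,interpolation=2))
```

```text
[ 540.04432488 -352.63360931  152.34030971] [1.79802984e+02 1.29163329e-01 6.98228170e+01] 9.875 56.11150339498379 [-0.38869108  0.98128354 -2.88849196]
```

View pics/w10.png

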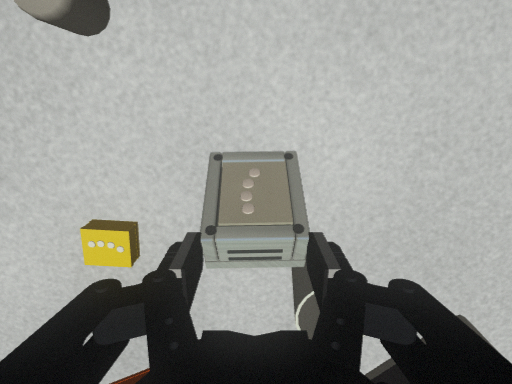

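View pics/s10.png

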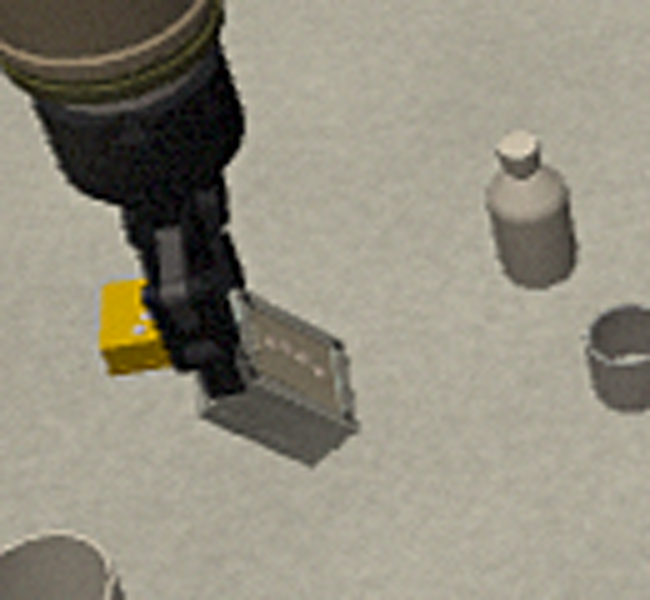

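Emit:
apply_moves:
  series:
    - [0.3,[0,0,0.045],0]
    - [0.3,[-0.02,0.03,0.05],-0.18]
    - [0.3,[-0.04,0.08,0.05],-0.36]
    - [0.3,[-0.06,0.13,0.05],-0.53]
    - [0.3,[-0.08,0.18,0.05],-0.7]

```text
time: 10.5
tool_pos: [459.7, -171.5, 204.2]
tcp_rot: [179.7, 0.0, 29.4]
ft_force: [0.3, 0.4, -3.2]
finger_gap: 56.2
```

Emit:
apply_moves:
  series:
    - [0.3,[-0.03,0.04,0],-0.18]
    - [0.3,[-0.04,0.08,0],-0.33]
    - [0.3,[-0.05,0.12,0],-0.33]
    - [0.3,[-0.05,0.12,0],-0.33]
    - [0.3,[-0.05,0.12,0],-0.33]

```text
time: 11.12
tool_pos: [410.4, -51.7, 205.7]
tcp_rot: [179.6, -0.1, 10.5]
ft_force: [-0.1, -0.6, -3.2]
finger_gap: 55.8
```

Run:
```python
from h import *
w=snap('wrist','w11'); st=sense(); print(st['tool_pos'],st['tcp_rot'],st['time'],st['finger_gap'],st['ft_force'])
```

```text
[410.31930494 -52.03904388 205.39283373] [ 1.79639212e+02 -4.70303550e-02  1.04586968e+01] 11.175 55.923694595603244 [-0.23338955  0.1825796  -3.25553341]
```

View pics/w11.png

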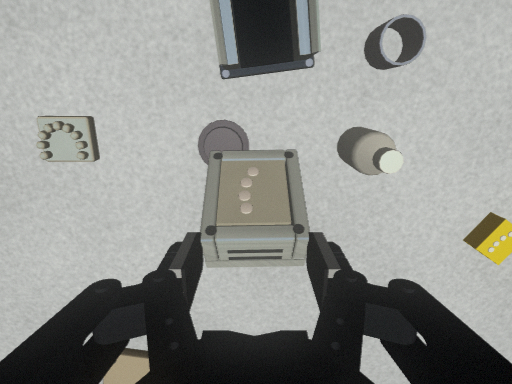

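Run:
```python
from h import *
w=snap('wrist')
cv2.imwrite('pics/w11c.png',cv2.resize(w['color'][0:90,200:330],None,fx=6,fy=6,interpolation=2))
```

```text
(no output)
```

View pics/w11c.png

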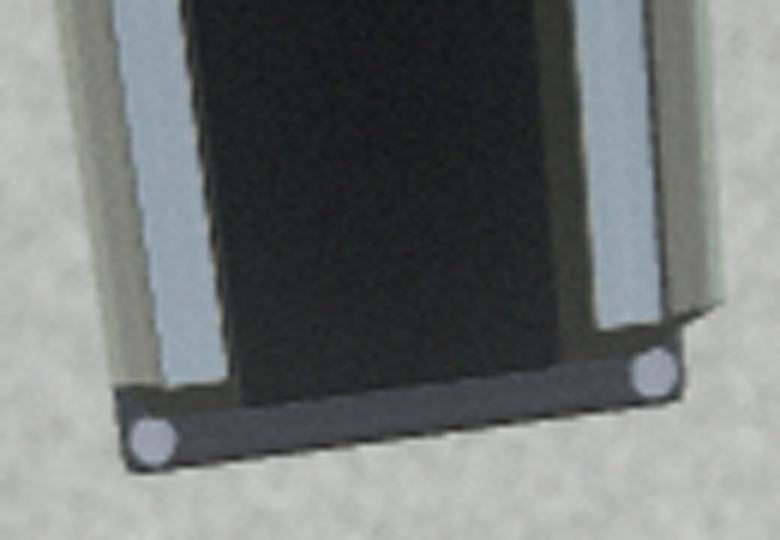

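Run:
```python
from h import *
w=snap('wrist')
n={'Li':(238,63.3),'Ri':(299.5,54.7),'Lo':(227.2,64.5),'Ro':(310.8,53.3),'Li2':(230,0),'Ri2':(296.2,0),'Lo2':(200+112/6,0)}
P={k:ray(w,v,50)[:2] for k,v in n.items()}
for k in P: print(k,P[k].round(1))
f=lambda a,b:(np.linalg.norm(P[a]-P[b]),np.degrees(np.arctan2(*(P[a]-P[b])[::-1])))
print(f('Li','Ri'),f('Lo','Ro'),f('Li2','Li'),f('Ri2','Ri'))
m=(P['Li']+P['Ri'])/2; 
for a in (11,13,14): 
  a=np.radians(a); print(m, m+42*np.array([np.cos(a),np.sin(a)]))
for p in [(200+128/6,472/6),(200+683/6,400/6)]: print('foot',ray(w,p,8))
```

```text
Li [511.9 -19.8]
Ri [529.3 -73.6]
Lo [509.1 -10.3]
Ro [532.3 -83.4]
Li2 [560.4  -4.6]
Ri2 [571.  -60.9]
Lo2 [558.6   5. ]
(np.float64(56.519047601314824), np.float64(107.89291593845604)) (np.float64(76.7750426301512), np.float64(107.58737681247433)) (np.float64(50.85069447592727), np.float64(17.371283728003213)) (np.float64(43.593499578829096), np.float64(16.937234283703855))
[520.58954668 -46.7183507 ] [561.81788838 -38.7043729 ]
[520.58954668 -46.7183507 ] [561.5130894  -37.27040642]
[520.58954668 -46.7183507 ] [561.34196718 -36.55763109]
foot [497.77188191  -2.15240928   8.        ]
foot [527.33319164 -96.23900514   8.        ]
```

Emit:
apply_moves:
  series:
    - [0.3,[0.02,-0.009,-0.02],0.06]
    - [0.3,[0.039,-0.017,-0.06],0.12]
    - [0.3,[0.039,-0.017,-0.1],0.12]
    - [0.3,[0.039,-0.017,-0.123],0.12]
    - [0.3,[0.039,-0.017,-0.123],0.12]

```text
time: 11.9
tool_pos: [447.3, -69.5, 79.6]
tcp_rot: [179.8, 0.3, 17.2]
ft_force: [0.4, -0.5, -2.2]
finger_gap: 55.7
```

Run:
```python
from h import *
w=snap('wrist','w12'); s=snap('scene');st=sense(); print(st['tool_pos'],st['tcp_rot'],st['time'],st['finger_gap'],st['ft_force'])
cv2.imwrite('pics/s12.png',cv2.resize(s['color'][130:240,150:290],None,fx=5,fy=5,interpolation=2))
```

```text
[449.46941719 -69.82341384  82.50086432] [1.79667924e+02 5.09135706e-03 1.72272434e+01] 12.0 55.883248712213856 [ 0.91085558  0.02373341 -2.00123862]
```

View pics/w12.png

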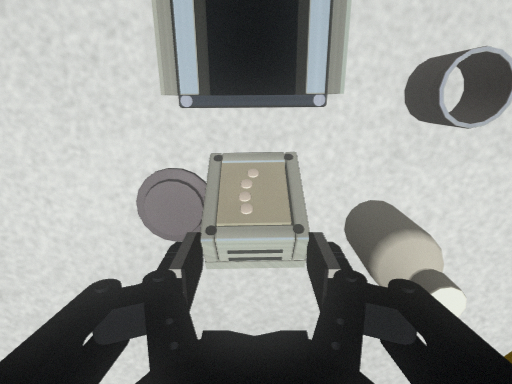

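View pics/s12.png

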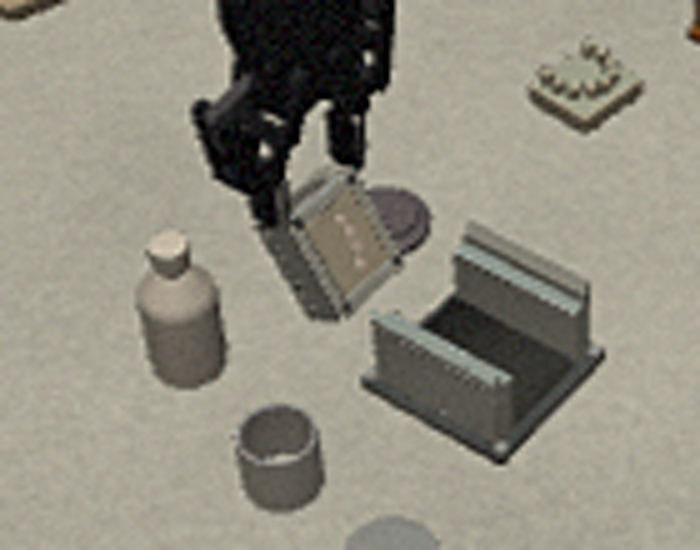

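Run:
```python
from h import *
w=snap('wrist'); K=np.array(w['intrinsics']); T=sense()['tool_pos']
u=np.array([.955,.297,0])
for v,l,rr in((152,212,298),(237,203,307)):
    Z=K[0,0]*58/(rr-l); c=cam2w(w,np.linalg.inv(K)@[(l+rr)/2,v,1]*Z); print((c-T)@u,c[2]-T[2],c, (c-[520.6,-46.7,50])@u)
```

```text
40.153489958214344 -61.95140078944628 [488.81125438 -59.20070936  21.22108053] -34.07096274289828
0.9063291608875687 -14.26956499952658 [451.25153475 -70.57319606  68.90291632] -73.31812354022505
```

Emit:
apply_moves:
  series:
    - [0.3,[0,0,0.018],0]
    - [0.3,[0.01,0.003,0.018],0]
    - [0.3,[0.019,0.006,0.018],0]
    - [0.3,[0.029,0.009,0.018],0]
    - [0.3,[0.029,0.009,0.018],0]

```text
time: 12.68
tool_pos: [479.5, -60.5, 100.7]
tcp_rot: [179.6, -0.0, 17.3]
ft_force: [-0.3, -0.3, -3.8]
finger_gap: 56.0
```

Run:
```python
from h import *
w=snap('wrist','w13'); s=snap('scene');st=sense(); print(st['tool_pos'],st['tcp_rot'],st['time'],st['finger_gap'],st['ft_force'])
cv2.imwrite('pics/s13.png',cv2.resize(s['color'][130:240,150:290],None,fx=5,fy=5,interpolation=2))
```

```text
[478.76850623 -60.65492094 100.57754084] [ 1.79652735e+02 -8.53089410e-03  1.72653521e+01] 12.775 55.99018790625824 [-0.79062981  0.60622472 -4.05642764]
```

View pics/w13.png

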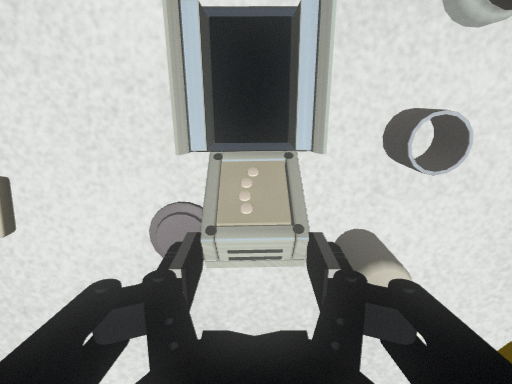

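View pics/s13.png

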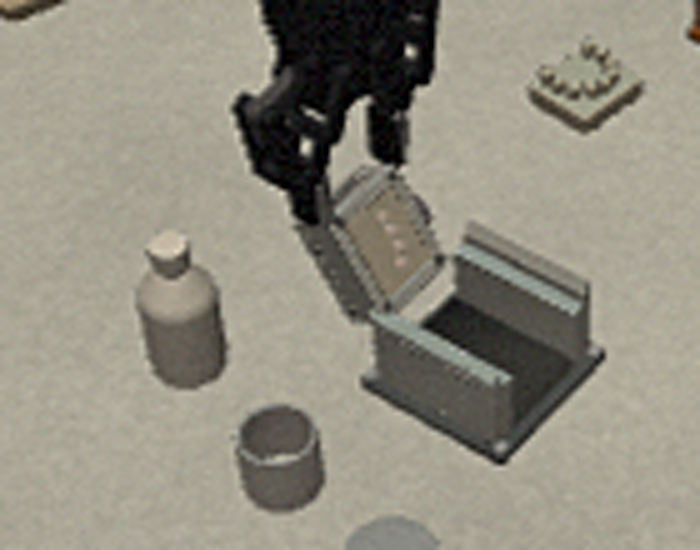

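Emit:
apply_moves:
  series:
    - [0.3,[-0.012,-0.004,0],0]
    - [0.3,[-0.024,0.035,0],0]
    - [0.3,[-0.024,0.035,0],0]
    - [0.3,[-0.024,0.035,0],0]

```text
time: 13.28
tool_pos: [454.3, -26.0, 100.6]
tcp_rot: [179.6, -0.0, 17.3]
ft_force: [0.4, 0.3, -3.8]
finger_gap: 55.8
```

```bash
cat > look.py <<'E'
import sys
from h import *
n=sys.argv[1]; w=snap('wrist','w'+n); s=snap('scene');st=sense(); print(st['tool_pos'].round(1),st['tcp_rot'].round(2),st['time'],st['finger_gap'],st['ft_force'].round(1))
d=st['tool_pos']-[520.6,-46.7,50]; print('u',d@[.955,.297,0],'v',d@[-.297,.955,0])
x0,x1,y0,y1=[int(v) for v in sys.argv[2:6]] if len(sys.argv)>2 else (150,290,130,240)
a=cv2.resize(s['color'][y0:y1,x0:x1],(int((x1-x0)*384/(y1-y0)),384),interpolation=2)
j=np.hstack([w['color'][:,100:420],a]); cv2.imwrite('pics/j%s.png'%n,j[:, :800])
E
python3 look.py 14
```

```text
[454.8 -26.3 100.7] [ 1.7963e+02 -3.0000e-02  1.7240e+01] 13.375 55.71807310985749 [-0.1 -0.3 -3.2]
u -56.775776613569036 v 39.00110366495563
```

View pics/j14.png

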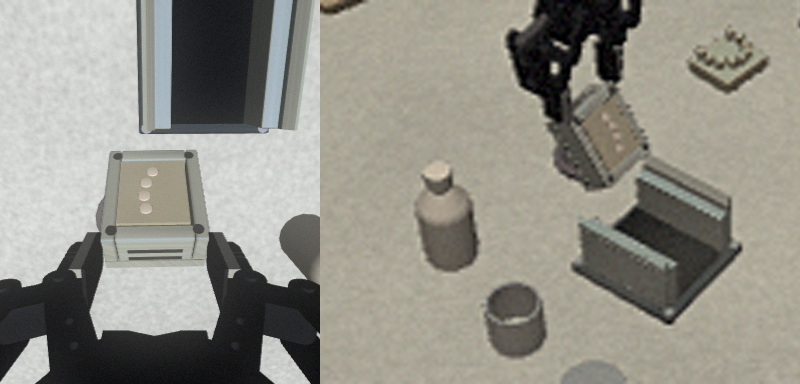

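Emit:
apply_moves:
  series:
    - [0.3,[0.0134,0.0042,0],0]
    - [0.3,[0.0229,0.0071,0.004],0]
    - [0.3,[0.0325,0.0101,0.008],0]
    - [0.3,[0.042,0.0131,0.011],0]
    - [0.3,[0.042,0.0131,0.011],0]

```text
time: 14.0
tool_pos: [497.6, -13.1, 112.1]
tcp_rot: [179.6, -0.1, 17.3]
ft_force: [-1.0, -0.4, -4.0]
finger_gap: 55.2
```

```bash
python3 look.py 15
```

```text
[496.7 -13.2 111.6] [179.63  -0.    17.26] 14.1 55.15323393832488 [-1.3 -0.9 -2.5]
u -12.88526319091431 v 39.14295798234912
```

View pics/j15.png

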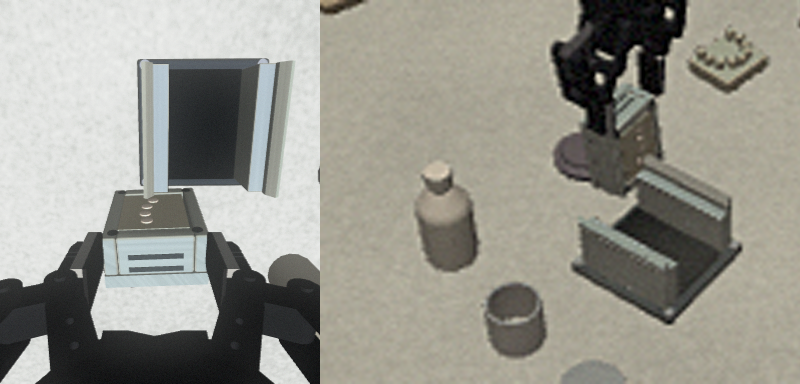

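Emit:
apply_moves:
  series:
    - [0.3,[0.0048,0.0015,0.01],0]
    - [0.3,[0.0191,0.0059,0.008],0]
    - [0.3,[0.0334,0.0104,0.001],0]
    - [0.3,[0.043,0.0134,-0.007],0]
    - [0.3,[0.0511,0.0159,-0.018],0]

```text
time: 14.72
tool_pos: [548.9, 2.9, 93.9]
tcp_rot: [179.6, -0.1, 17.3]
ft_force: [-0.1, -0.3, 0.2]
finger_gap: 25.5
```

```bash
python3 look.py 16
```

```text
[547.4   3.   92.1] [1.7968e+02 1.0000e-01 1.7270e+01] 14.825 25.325965486077 [-0.4 -0.6 -0.3]
u 40.34873676541635 v 39.54191945634537
```

View pics/j16.png

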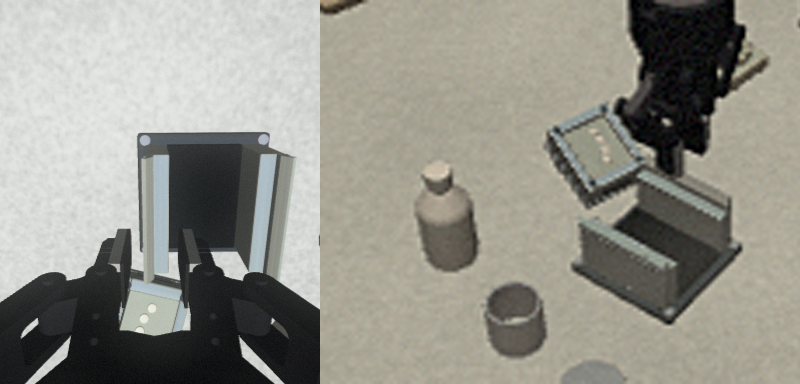

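Emit:
apply_moves:
  series:
    - [0.5,[0,0,0.05],0]
    - [0.8,[-0.02,-0.006,0.1],0]
    - [1,[-0.06,-0.02,0.13],0]
    - [1,[-0.1,-0.03,0.14],0]
    - [1,[-0.1,-0.03,0.14],0]

```text
time: 15.45
tool_pos: [446.2, -27.6, 233.6]
tcp_rot: [179.6, -0.0, 17.2]
ft_force: [0.1, 0.6, -0.7]
finger_gap: 85.4
```

```bash
python3 look.py 17
```

```text
[447.4 -27.1 232.4] [1.7965e+02 3.0000e-02 1.7240e+01] 15.55 85.23280471343178 [1.2 0.2 0.5]
u -64.03839804970636 v 40.44188857814259
```

View pics/j17.png

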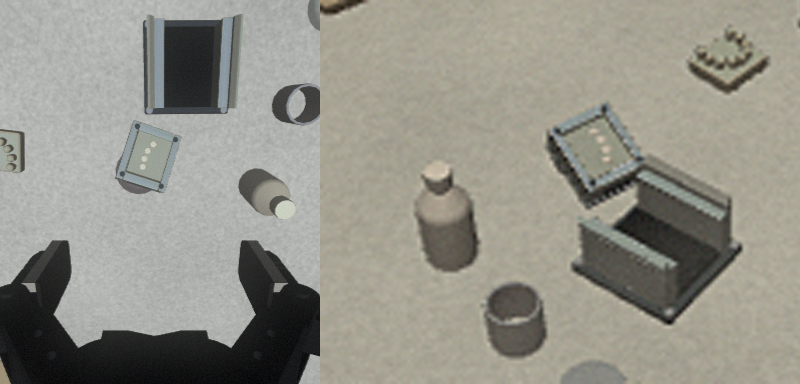

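View pics/w17.png

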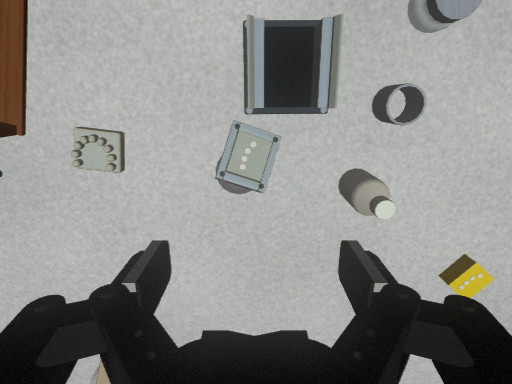

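Run:
```python
from h import *
w=snap('wrist'); cv2.imwrite('pics/w18c.png',cv2.resize(w['color'][110:205,200:300],None,fx=6,fy=6,interpolation=2))
t=snap('top'); cv2.imwrite('pics/t18c.png',cv2.resize(t['color'][150:260,220:350],None,fx=6,fy=6,interpolation=2))
print(sense()['time'])
```

```text
15.65
```

View pics/w18c.png

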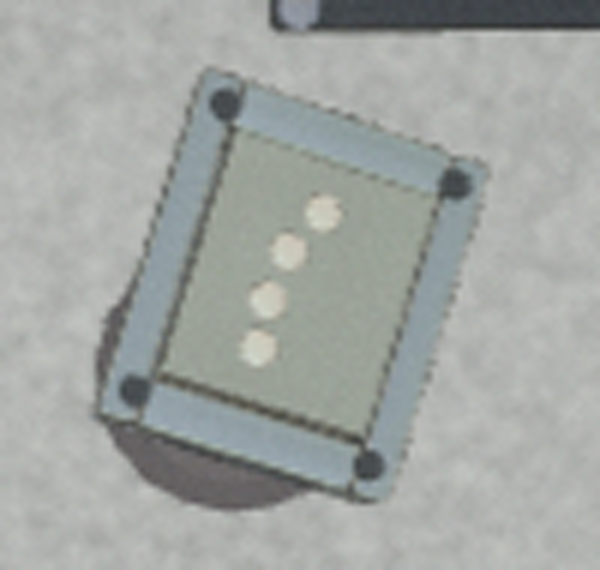

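View pics/t18c.png

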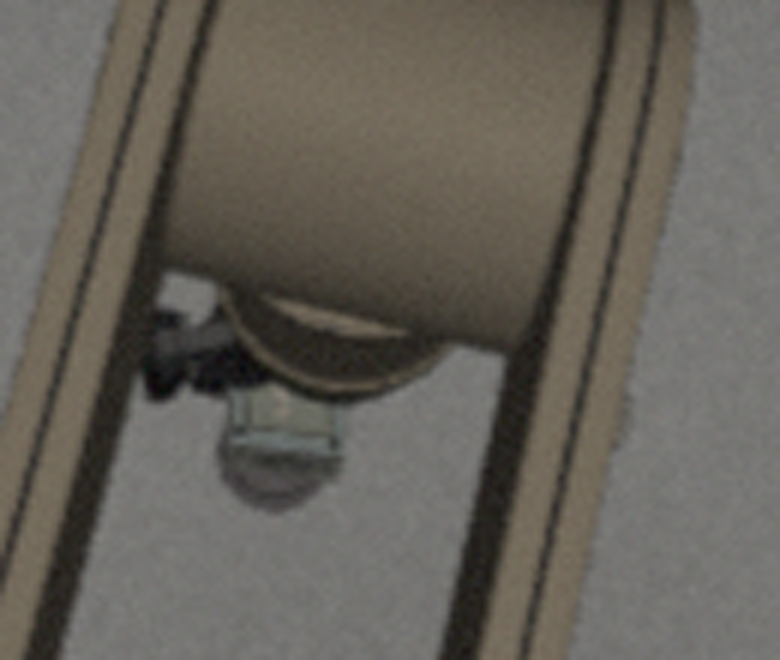

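Run:
```python
from h import *
w=snap('wrist'); K=np.array(w['intrinsics'])
px=np.array([(234.2,121.7),(281.3,137.5),(263.3,193.3),(216.7,178.7)])
for z in (32,38,46):
    P=np.array([ray(w,p,z)[:2] for p in px]); d=np.diff(np.vstack([P,P[:1]]),axis=0)
    print(z,P.mean(0).round(1),np.linalg.norm(d,axis=1).round(1),np.degrees(np.arctan2(d[:,1],d[:,0])).round(1))
obj=np.array([(-29,34,0),(29,34,0),(29,-34,0),(-29,-34,0)],float)
ok,rv,tv,err=cv2.solvePnPGeneric(obj,px,K,None,flags=cv2.SOLVEPNP_IPPE)
for a,b,e in zip(rv,tv,err):
    R,t=RT(w); Rw=R.T@cv2.Rodrigues(a)[0]; print('c',R.T@(b.ravel()-t),'normal',Rw[:,2].round(3),'y',Rw[:,1].round(3),e)
for q in ['mounting_plate']:
    for d in spotter.search_frame(w,q)[:2]: print(q,d['p'],cam2w(w,d['xyz']))
# plate prediction
for c in [(423,-14),(429,-18),(426,-16)]:
    th=np.linspace(0,6.28,24,endpoint=False); 
    p=w2pix(w,np.c_[c[0]+30*np.cos(th),c[1]+30*np.sin(th),14+0*th]); print(c,'bottom',p[p[:,1].argmax()],'left',p[p[:,0].argmin()])
```

```text
32 [453.5 -20.1] [56.1 69.8 58.5 69.8] [ -90.9 -179.2   89.1   -1.1]
38 [454.7 -19.8] [55.1 68.6 57.4 68.5] [ -90.9 -179.2   89.1   -1.1]
46 [456.3 -19.4] [53.7 66.9 56.  66.9] [ -90.9 -179.2   89.1   -1.1]
c [454.74538633 -20.32462989  34.24349616] normal [ 0.207 -0.156  0.966] y [ 0.977 -0.013 -0.212] [0.27507957]
c [454.64405891 -19.33629524  34.32290953] normal [0.172 0.246 0.954] y [ 0.985 -0.011 -0.175] [0.45173297]
mounting_plate 0.49 [407.34969169  -9.34346257   9.01561708]
(423, -14) bottom [236.6214539  199.89847651] left [213.20399771 176.37431781]
(429, -18) bottom [240.94804824 196.5495751 ] left [217.55784331 172.85013411]
(426, -16) bottom [238.78085655 198.22704027] left [215.37689844 174.61548159]
```

Emit:
apply_moves:
  series:
    - [1,[-0.01,0.003,-0.03],-0.16]
    - [1,[-0.025,0.007,-0.08],-0.32]
    - [1,[-0.03,0.007,-0.13],-0.32]
    - [1,[-0.03,0.007,-0.145],-0.32]
    - [1,[-0.03,0.007,-0.145],-0.32]

```text
time: 16.38
tool_pos: [417.5, -19.6, 86.1]
tcp_rot: [179.7, 0.3, -1.0]
ft_force: [1.0, 0.1, 0.4]
finger_gap: 85.5
```

```bash
python3 look.py 19
```

```text
[419.4 -20.   88.4] [ 1.797e+02  2.000e-02 -1.030e+00] 16.475 85.12715041843212 [0.5 0.6 1. ]
u -88.7544255555305 v 55.588301816371406
```

View pics/j19.png

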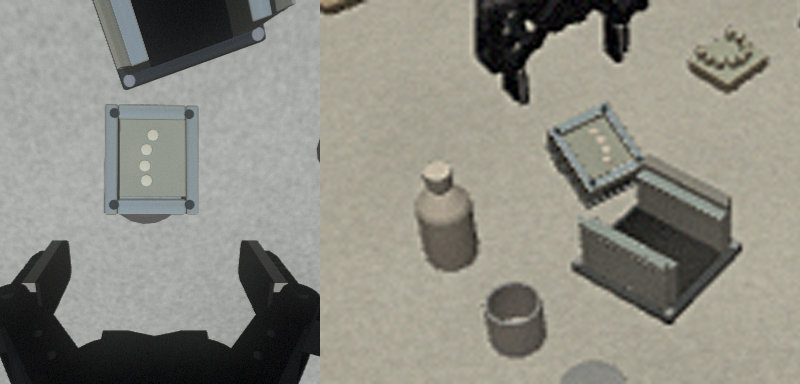

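Run:
```python
from h import *
w=snap('wrist'); K=np.array(w['intrinsics'])
cv2.imwrite('pics/w20c.png',cv2.resize(w['color'][90:235,185:315],None,fx=4,fy=4,interpolation=2))
```

```text
(no output)
```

View pics/w20c.png

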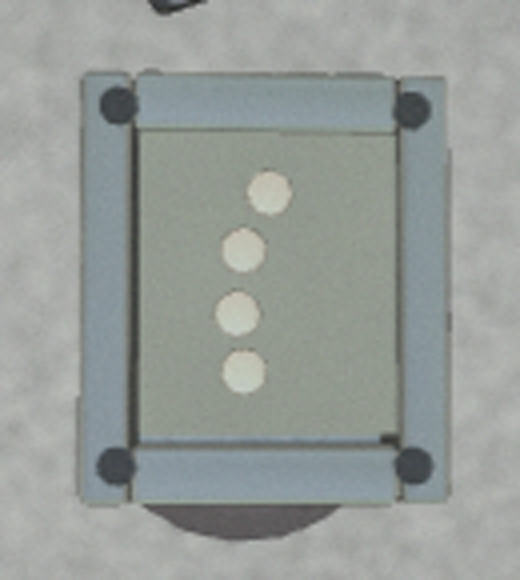

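Run:
```python
from h import *
w=snap('wrist'); K=np.array(w['intrinsics']); R,t=RT(w)
px=np.array([(82,72),(446,77),(450,500),(80,500)],float)/4+[185,90]
obj=np.array([(-29,34,0),(29,34,0),(29,-34,0),(-29,-34,0)],float)
ok,rv,tv,err=cv2.solvePnPGeneric(obj,px,K,None,flags=cv2.SOLVEPNP_IPPE)
for a,b,e in zip(rv,tv,err):
    Rw=R.T@cv2.Rodrigues(a)[0]; c=R.T@(b.ravel()-t); print('c',c,'normal',Rw[:,2].round(3),'y',Rw[:,1].round(3),e, 'near edge',c-34*Rw[:,1])
p=np.array([245/4+185,540/4+90]); print('plate near edge',ray(w,p,14),ray(w,p,10)); print(sense()['tool_pos'])
```

```text
c [457.37544152 -20.09169295  41.3956272 ] normal [ 0.379 -0.058  0.924] y [ 0.925 -0.014 -0.38 ] [0.28544498] near edge [425.93504437 -19.62747976  54.32953353]
c [455.27908887 -19.64202643  42.2235741 ] normal [0.028 0.041 0.999] y [ 0.999 -0.017 -0.027] [1.95585054] near edge [421.29657157 -19.07214059  43.15295456]
plate near edge [400.87375138 -14.77229488  14.        ] [399.0537664  -14.64084936  10.        ]
[419.56248298 -20.04440656  88.65833854]
```

Emit:
apply_moves:
  series:
    - [1,[0.001,0,-0.025],0]
    - [1,[0.0015,0,-0.042],0]
    - [1,[0.0015,0,-0.042],0]
    - [0.5,[0.0015,0,-0.042],0]
    - [0.4,[0.0015,0,-0.042],0]
  grip_force: 25

```text
time: 17.2
tool_pos: [422.3, -20.2, 48.0]
tcp_rot: [179.7, -0.2, -1.0]
ft_force: [1.6, 0.2, -0.9]
finger_gap: 56.8
```

```bash
python3 look.py 21
```

```text
[422.3 -20.2  47.9] [179.67  -0.19  -1.04] 17.3 57.0982098844853 [ 1.3 -0.6  3.4]
u -86.03276115892419 v 54.45933822306811
```

View pics/j21.png

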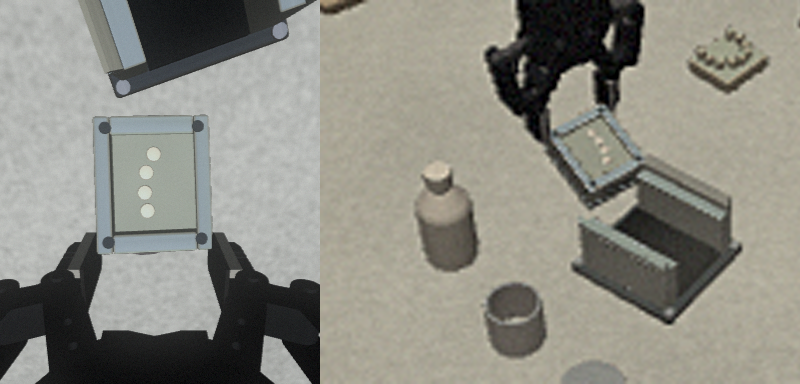

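Emit:
apply_moves:
  series:
    - [0.3,[0,0,0],0]
    - [0.3,[0,0,0.02],0]
    - [0.3,[0,0,0.05],0]
    - [0.3,[-0.01,0,0.08],0]
    - [0.3,[-0.01,0,0.08],0]

```text
time: 17.92
tool_pos: [413.2, -20.5, 129.5]
tcp_rot: [179.6, -0.4, -1.0]
ft_force: [-0.1, 0.2, -4.4]
finger_gap: 57.0
```

```bash
python3 look.py 22
```

```text
[411.9 -20.2 126.8] [ 1.7967e+02 -1.5000e-01 -1.0400e+00] 18.025 57.07895230355512 [-0.1 -0.  -3.4]
u -95.9676367021562 v 57.62016157721369
```

View pics/j22.png

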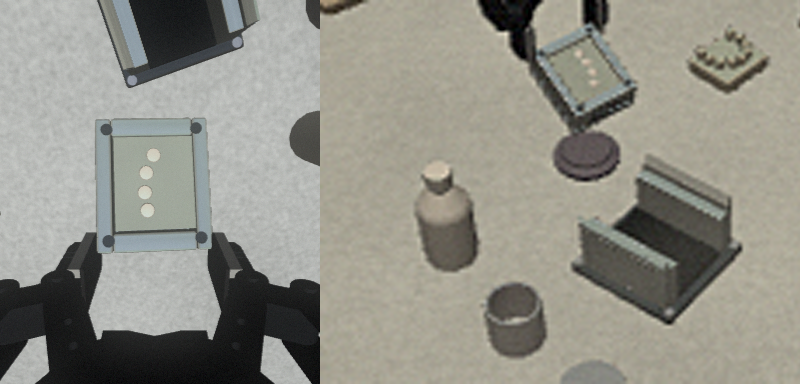

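Emit:
apply_moves:
  series:
    - [0.3,[0.005,-0.005,0],0.16]
    - [0.3,[0.01,-0.013,0],0.32]
    - [0.3,[0.02,-0.013,-0.03],0.32]
    - [0.3,[0.02,-0.013,-0.053],0.32]
    - [0.3,[0.02,-0.013,-0.053],0.32]

```text
time: 18.65
tool_pos: [428.5, -32.5, 69.9]
tcp_rot: [179.9, 0.3, 17.3]
ft_force: [-0.1, -0.3, -3.2]
finger_gap: 56.8
```

```bash
python3 look.py 23
```

```text
[431.1 -33.   73. ] [ 1.7973e+02 -3.0000e-02  1.7290e+01] 18.75 56.70072114653041 [ 1.  -0.1 -3.2]
u -81.43982322198602 v 39.66717519861881
```

View pics/j23.png

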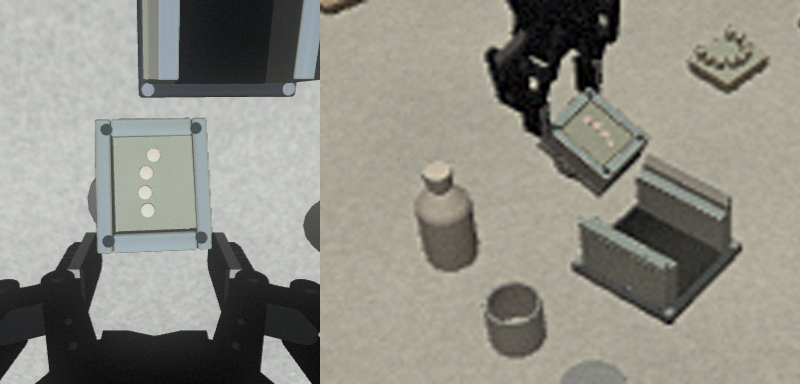

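Emit:
apply_moves:
  series:
    - [0.3,[0.0134,0.0042,0],0]
    - [0.3,[0.0191,0.0059,0.011],0]
    - [0.3,[0.0248,0.0077,0.02],0]
    - [0.3,[0.0334,0.0104,0.028],0]
    - [0.3,[0.0334,0.0104,0.028],0]

```text
time: 19.38
tool_pos: [465.6, -22.8, 102.6]
tcp_rot: [179.7, -0.1, 17.3]
ft_force: [-2.7, -1.3, -2.3]
finger_gap: 56.8
```

```bash
python3 look.py 24
```

```text
[464.7 -22.7 101.3] [ 1.7971e+02 -8.0000e-02  1.7300e+01] 19.475 56.9442209499052 [-0.4 -0.6 -4. ]
u -46.22158880104175 v 39.52793535816562
```

View pics/j24.png

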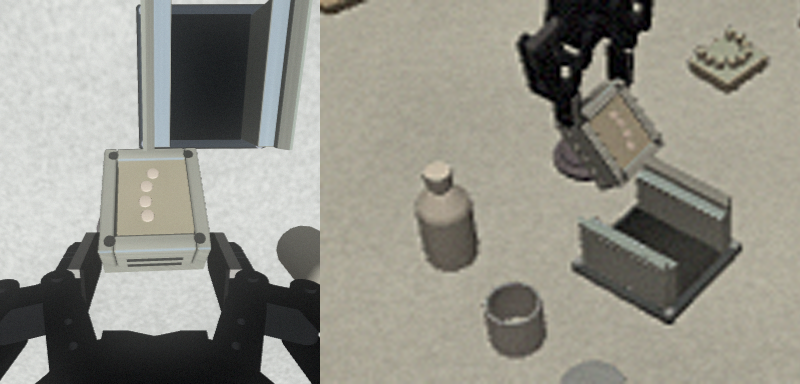

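Emit:
apply_moves:
  series:
    - [0.3,[0.0076,0.0024,0.005],0]
    - [0.3,[0.0153,0.0048,0.008],0]
    - [0.3,[0.022,0.0068,0.01],0]
    - [0.3,[0.0296,0.0092,0.011],0]
    - [0.3,[0.0296,0.0092,0.011],0]

```text
time: 20.1
tool_pos: [495.1, -13.2, 112.4]
tcp_rot: [179.7, -0.1, 17.3]
ft_force: [-2.4, -1.0, -2.3]
finger_gap: 56.4
```

```bash
python3 look.py 25
```

```text
[494.5 -13.4 112.1] [ 1.7971e+02 -8.0000e-02  1.7310e+01] 20.2 57.022298022675926 [-2.  -0.3 -2.9]
u -15.066070602539902 v 39.55170307273885
```

View pics/j25.png

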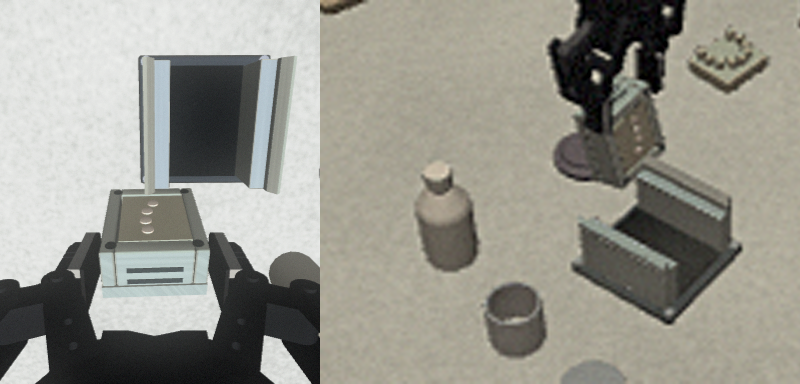

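Emit:
apply_moves:
  series:
    - [0.3,[-0.03,-0.009,0.005],0]
    - [0.3,[-0.045,0.03,0.005],0]
    - [0.3,[-0.03,0.08,0.005],0]
    - [0.3,[-0.024,0.093,0.0],0]
    - [0.3,[-0.024,0.093,-0.02],0]

```text
time: 20.82
tool_pos: [472.4, 80.8, 93.3]
tcp_rot: [179.7, -0.3, 17.4]
ft_force: [-0.4, -0.7, -3.0]
finger_gap: 56.3
```

Emit:
apply_moves:
  series:
    - [0.3,[0,0,-0.01],0]
    - [0.3,[0,0,-0.015],0]
    - [0.3,[0,0,-0.02],0]
    - [0.3,[0,0,-0.02],0]

```text
time: 21.32
tool_pos: [472.8, 80.5, 73.6]
tcp_rot: [179.7, -0.4, 17.4]
ft_force: [0.4, -0.6, -3.4]
finger_gap: 56.7
```

```bash
python3 look.py 26
```

```text
[472.7  80.6  73.7] [179.66  -0.34  17.41] 21.425 56.34973051561963 [ 0.1  0.3 -3.5]
u -7.98765259512596 v 135.79258786748912
```

View pics/j26.png

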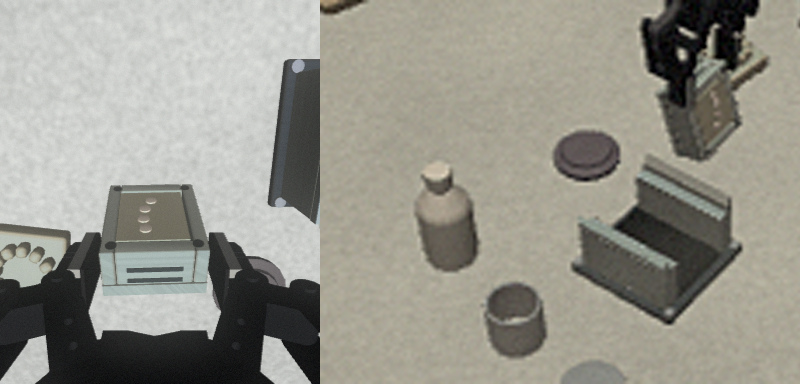

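Emit:
apply_moves:
  series:
    - [0.3,[0,0,-0.004],0]
    - [0.3,[0,0,-0.007],0]
    - [0.3,[0,0,-0.01],0]
    - [0.3,[0,0,-0.01],0]

```text
time: 21.92
tool_pos: [479.0, 83.0, 70.0]
tcp_rot: [179.7, -1.2, 17.4]
ft_force: [0.1, 11.2, 26.1]
finger_gap: 56.7
```

```bash
python3 look.py 27
```

```text
[478.9  83.   70. ] [179.67  -1.15  17.42] 22.025 57.51341038405327 [ 0.4 12.  26.6]
u -1.2939126868596544 v 136.2271540934856
```

View pics/j27.png

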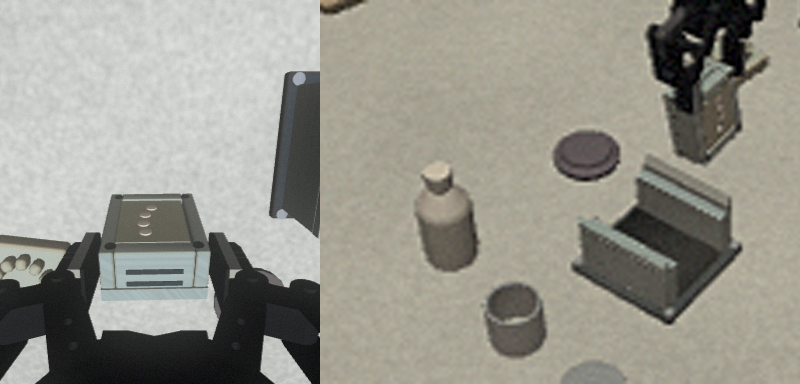

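Run:
```python
from h import *
w=snap('wrist'); cv2.imwrite('pics/w28c.png',cv2.resize(w['color'][180:310,190:320],None,fx=4.5,fy=4.5,interpolation=2))
```

```text
(no output)
```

View pics/w28c.png

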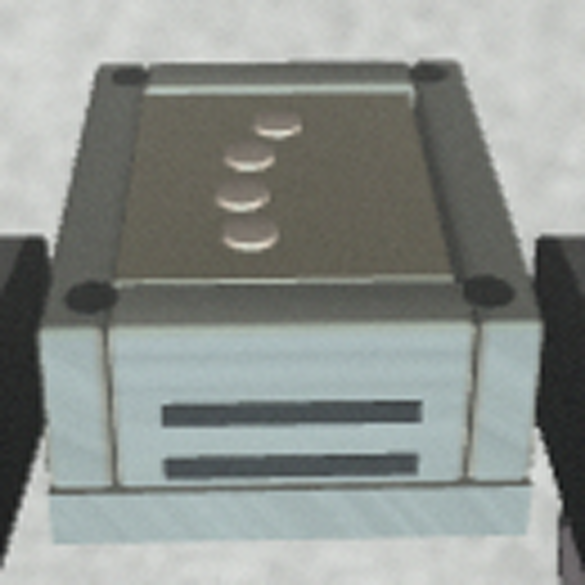

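```bash
cat > pnp.py <<'E'
from h import *
def pose(w,px,obj):
    K=np.array(w['intrinsics']);R,t=RT(w)
    ok,rv,tv=cv2.solvePnP(np.array(obj,float),np.array(px,float),K,None,flags=cv2.SOLVEPNP_SQPNP)
    rv,tv=cv2.solvePnPRefineLM(np.array(obj,float),np.array(px,float),K,None,rv,tv)
    e=cv2.projectPoints(np.array(obj,float),rv,tv,K,None)[0].reshape(-1,2)-px
    return R.T@cv2.Rodrigues(rv)[0],R.T@(tv.ravel()-t),np.abs(e).max()
E
python3 - <<'E'
from pnp import *
w=snap('wrist')
px=np.array([(98,65),(460,62),(540,320),(42,328),(53,543),(530,530)])/4.5+[190,180]
Rw,c,e=pose(w,px,[(-29,34,32),(29,34,32),(29,-34,32),(-29,-34,32),(-29,-34,0),(29,-34,0)])
print(Rw.round(3),c,e); T=sense()['tool_pos']; print(T)
print('theta',np.degrees(np.arcsin(-Rw[2,1])), 'mouth dir',Rw[:,2])
for p in [(0,34,32),(0,34,0),(0,-34,0),(0,-34,32)]: print(p,(Rw@p+c).round(1),((Rw@p+c-T)@[.955,.297,0]).round(1))
E
```

```text
[[ 0.305  0.132  0.943]
 [-0.952  0.067  0.299]
 [-0.023 -0.989  0.146]] [453.78325292  74.68729871  32.47793894] 1.384343318938761
[478.88310995  82.990419    70.0023114 ]
theta 81.47274046642345 mouth dir [0.94305946 0.29865926 0.14642915]
(0, 34, 32) [488.5  86.5   3.5] 10.2
(0, 34, 0) [458.3  77.   -1.1] -21.5
(0, -34, 0) [449.3  72.4  66.1] -31.4
(0, -34, 32) [479.5  82.   70.8] 0.2
```

Emit:
apply_moves:
  series:
    - [0.3,[0.0043,0.0013,-0.002],0]
    - [0.3,[0.0086,0.0027,-0.002],0]
    - [0.3,[0.0105,0.0032,-0.002],0]

```text
time: 22.5
tool_pos: [490.7, 86.5, 69.1]
tcp_rot: [179.7, -1.3, 17.4]
ft_force: [-1.4, 3.1, 6.2]
finger_gap: 57.0
```

```bash
python3 look.py 29
```

```text
[490.7  86.6  69.1] [179.67  -1.27  17.42] 22.6 56.45608683229575 [-1.7  2.5  7.9]
u 11.000585079117867 v 136.18201066580102
```

View pics/j29.png

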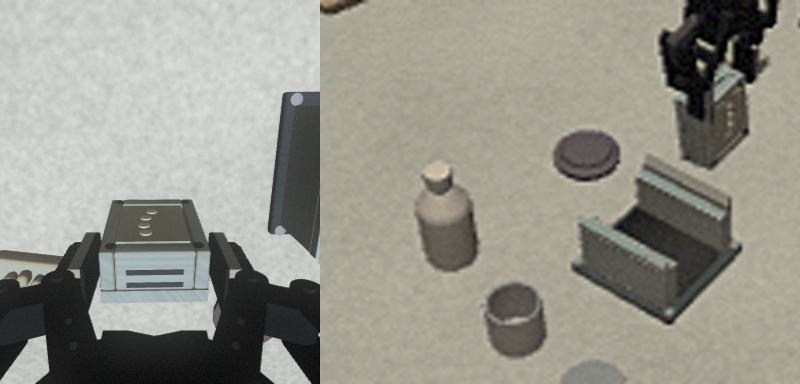

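Emit:
apply_moves:
  series:
    - [0.8,[0,0,0],0]
    - [0.85,[0,0,0],0]
    - [0.85,[-0.013,-0.004,0],0]
    - [0.85,[-0.026,-0.008,0],0]
    - [0.85,[-0.026,-0.008,0],0]

```text
time: 23.22
tool_pos: [463.2, 78.2, 68.5]
tcp_rot: [179.7, -1.2, 17.4]
ft_force: [0.4, -0.5, -0.3]
finger_gap: 72.9
```

```bash
python3 look.py 30
python3 - <<'E'
from h import *
w=snap('wrist'); cv2.imwrite('pics/w30c.png',cv2.resize(w['color'][150:290,180:330],None,fx=4,fy=4,interpolation=2))
E
```

```text
[464.5  78.5  69.1] [179.66  -1.29  17.4 ] 23.325 72.50189864128217 [ 0.8 -0.5  0.5]
u -16.360063071838795 v 136.17458863997982
```

View pics/j30.png

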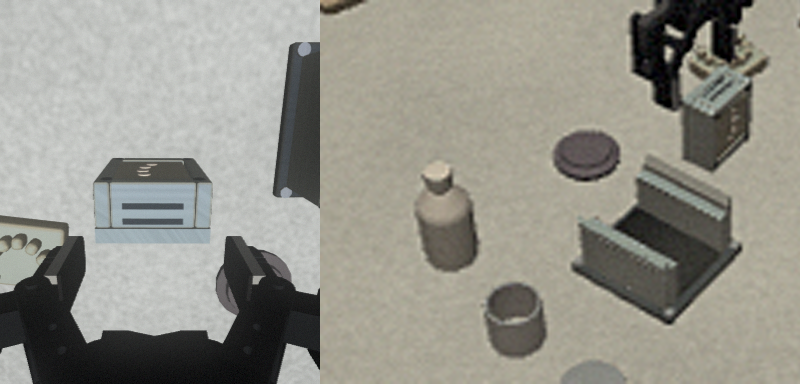

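View pics/w30c.png

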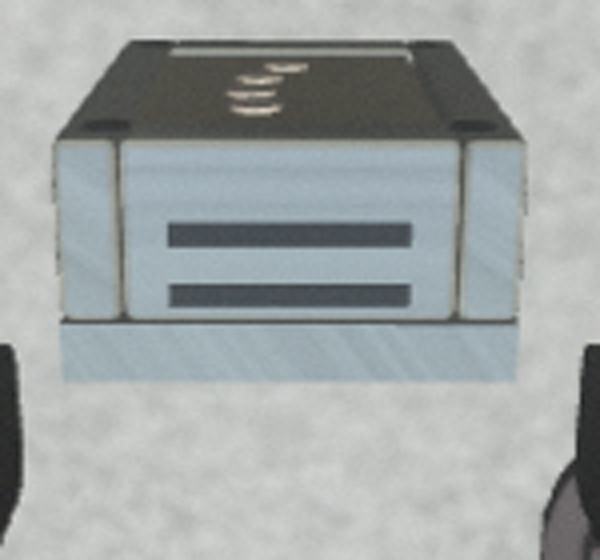

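Run:
```python
from pnp import *
w=snap('wrist')
px=np.array([(130,42),(450,42),(522,142),(56,142),(62,381),(518,381)])/4.+[180,150]
Rw,c,e=pose(w,px,[(-29,34,32),(29,34,32),(29,-34,32),(-29,-34,32),(-29,-34,0),(29,-34,0)])
print(Rw.round(3),c,e); T=sense()['tool_pos']; print(T)
print('theta',np.degrees(np.arcsin(-Rw[2,1])), 'mouth dir',Rw[:,2])
for p in [(0,34,32),(0,34,0),(0,-34,0),(0,-34,32)]: print(p,(Rw@p+c).round(1),((Rw@p+c-T)@[.955,.297,0]).round(1),((Rw@p+c-T)@[-.297,.955,0]).round(1))
# fixed-height estimate of top face
P=[ray(w,p,68) for p in px[2:]]; print(np.round(P,1)); print(((np.mean(P,0)-T)@[.955,.297,0]))
```

```text
[[ 0.3   -0.005  0.954]
 [-0.954 -0.002  0.3  ]
 [ 0.001 -1.    -0.005]] [467.14820771  79.43748203  33.02256667] 1.2462187247259635
[464.98011915  78.57704121  69.27474965]
theta 89.6891793517881 mouth dir [ 0.95392099  0.30000989 -0.0053684 ]
(0, 34, 32) [497.5  89.   -1.1] 34.1 0.3
(0, 34, 0) [467.   79.4  -1. ] 2.1 0.2
(0, -34, 0) [467.3  79.5  67. ] 2.5 0.2
(0, -34, 32) [497.8  89.1  66.9] 34.5 0.3
[[506.6  62.3  68. ]
 [489.7 116.2  68. ]
 [458.9 107.6  68. ]
 [476.5  51.5  68. ]]
18.870497918092727
```

Emit:
apply_moves:
  series:
    - [0.85,[0.0057,0.0018,-0.005],0]
    - [0.85,[0.0057,0.0018,-0.0095],0]
    - [0.85,[0.0057,0.0018,-0.0095],0]
    - [0.4,[0.0057,0.0018,-0.0095],0]
    - [0.3,[0.0057,0.0018,-0.0095],0]
  grip_force: 30

```text
time: 24.05
tool_pos: [470.6, 80.4, 59.8]
tcp_rot: [179.7, -1.3, 17.4]
ft_force: [0.4, 0.0, -0.2]
finger_gap: 57.4
```

Emit:
apply_moves:
  series:
    - [0.3,[0,0,0],0]
    - [0.3,[-0.005,0,0.025],0]
    - [0.3,[-0.015,-0.03,0.06],0]
    - [0.3,[-0.015,-0.07,0.06],0]
    - [0.3,[-0.005,-0.1,0.056],0]

```text
time: 24.68
tool_pos: [465.5, -20.9, 116.3]
tcp_rot: [179.6, -1.3, 17.4]
ft_force: [0.4, -0.0, -4.3]
finger_gap: 56.9
```

```bash
python3 look.py 31
```

```text
[465.6 -22.1 115.4] [179.6   -1.26  17.26] 24.775 56.84155142452586 [-0.4  0.3 -2.3]
u -45.19121464733766 v 39.80940500337575
```

View pics/j31.png

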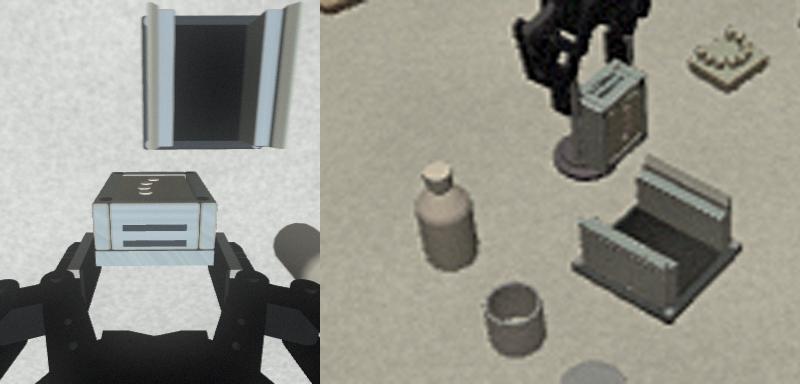

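Emit:
apply_moves:
  series:
    - [0.3,[0.0096,0.003,0],0]
    - [0.3,[0.0162,0.005,0],0]
    - [0.3,[0.0239,0.0074,0.0025],0]
    - [0.3,[0.0306,0.0095,0.004],0]
    - [0.3,[0.0382,0.0119,0.0045],0]

```text
time: 25.4
tool_pos: [504.0, -9.6, 120.0]
tcp_rot: [179.6, -1.2, 17.3]
ft_force: [-5.4, -0.7, 0.1]
finger_gap: 56.7
```

```bash
python3 look.py 32
```

```text
[504.5  -9.5 120.1] [179.63  -1.28  17.31] 25.5 57.17678511098614 [-3.9  0.6 -0.3]
u -4.360497035607363 v 40.28932082302557
```

View pics/j32.png

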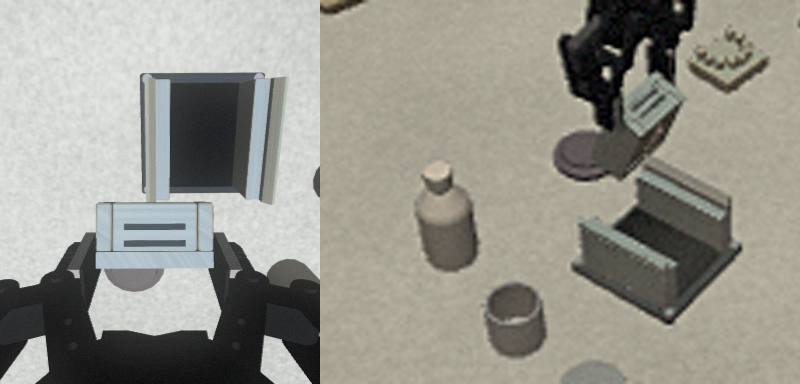

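Emit:
apply_moves:
  series:
    - [0.3,[0.0067,0.0021,0],0]
    - [0.3,[0.0143,0.0045,-0.0015],0]
    - [0.3,[0.0215,0.0067,-0.0037],0]
    - [0.3,[0.0287,0.0089,-0.007],0]
    - [0.3,[0.0344,0.0107,-0.0114],0]

```text
time: 26.12
tool_pos: [539.7, 1.2, 108.8]
tcp_rot: [179.6, -1.3, 17.3]
ft_force: [-2.4, -0.7, 4.9]
finger_gap: 56.7
```

```bash
python3 look.py 33
```

```text
[539.8   1.3 108.7] [179.6   -1.33  17.32] 26.225 56.79676100242591 [-1.  -0.3  3.5]
u 32.58121862772877 v 40.12452100018093
```

View pics/j33.png

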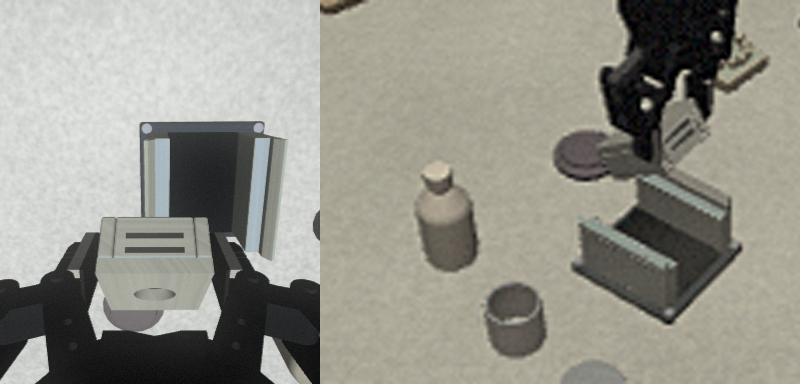

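Emit:
apply_moves:
  series:
    - [0.3,[0.0057,0.0018,-0.005],0]
    - [0.3,[0.0109,0.0034,-0.011],0]
    - [0.3,[0.015,0.0047,-0.017],0]
    - [0.3,[0.0175,0.0054,-0.0215],0]
    - [0.3,[0.0175,0.0054,-0.0215],0]

```text
time: 26.85
tool_pos: [560.3, 7.1, 89.1]
tcp_rot: [179.5, -1.7, 17.3]
ft_force: [4.0, 1.9, 6.2]
finger_gap: 57.0
```

```bash
python3 look.py 34;python3 - <<'E'
from h import *
w=snap('wrist'); cv2.imwrite('pics/w34c.png',cv2.resize(w['color'][200:360,180:330],None,fx=4,fy=4,interpolation=2))
E
```

```text
[560.2   7.1  89.2] [179.53  -1.7   17.32] 26.95 57.331290577502514 [4.  1.6 6.4]
u 53.78373436072837 v 39.60983380550607
```

View pics/j34.png

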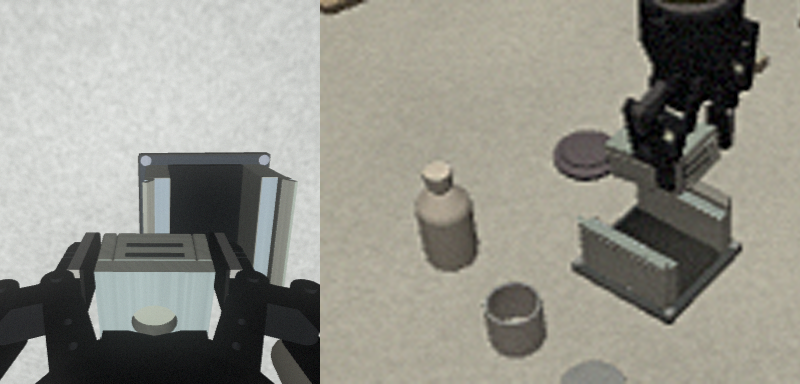

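View pics/w34c.png

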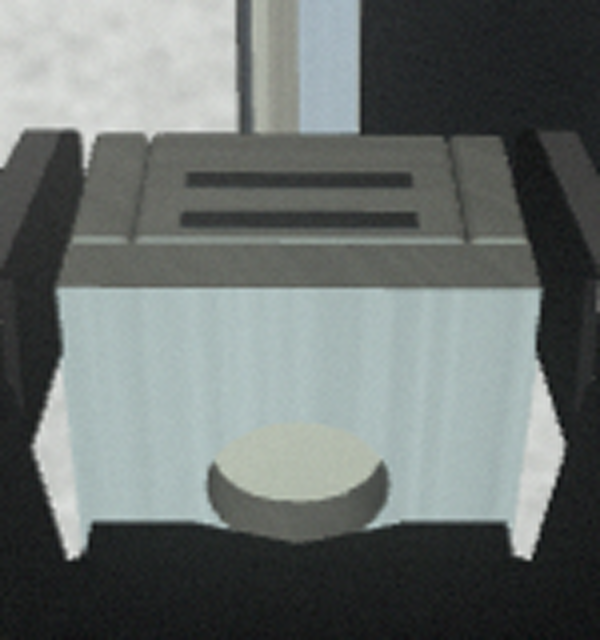

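Run:
```python
from pnp import *
w=snap('wrist')
px=np.array([(95,133),(508,137),(541,288),(58,288),(298,481)])/4.+[180,200]
Rw,c,e=pose(w,px,[(-29,-34,32),(29,-34,32),(29,-34,0),(-29,-34,0),(0,0,0)])
print(Rw.round(3),c,e); T=sense()['tool_pos']; print(T)
for p in [(0,34,32),(0,34,0),(0,-34,0),(0,-34,32),(0,0,0)]: d=Rw@p+c-T;print(p,(Rw@p+c).round(1),(d@[.955,.297,0]).round(1),(d@[-.297,.955,0]).round(1))
```

```text
[[ 0.297 -0.937  0.185]
 [-0.955 -0.295  0.041]
 [ 0.016 -0.189 -0.982]] [524.38599325  -5.12206989  94.84954497] 1.5190456076919077
[560.14663691   7.07347489  89.20148533]
(0, 34, 32) [498.5 -13.8  57. ] -65.1 -1.6
(0, 34, 0) [492.5 -15.1  88.4] -71.2 -1.1
(0, -34, 0) [556.2   4.9 101.3] -4.4 -0.9
(0, -34, 32) [562.2   6.2  69.9] 1.7 -1.4
(0, 0, 0) [524.4  -5.1  94.8] -37.8 -1.0
```

Emit:
apply_moves:
  series:
    - [0.3,[0,0,-0.003],0]
    - [0.3,[0,0,-0.006],0]
    - [0.3,[0,0,-0.009],0]
    - [0.3,[0,0,-0.009],0]

```text
time: 27.55
tool_pos: [563.3, 7.5, 82.4]
tcp_rot: [179.4, -2.1, 17.3]
ft_force: [4.0, 2.1, 6.5]
finger_gap: 57.1
```

```bash
python3 look.py 35;python3 - <<'E'
from h import *
w=snap('wrist'); cv2.imwrite('pics/w35c.png',cv2.resize(w['color'][200:360,180:330],None,fx=4,fy=4,interpolation=2))
E
```

```text
[563.1   7.4  82.4] [179.45  -2.08  17.32] 27.65 57.0013036492574 [3.7 1.7 7.1]
u 56.71306551344709 v 39.07515916172716
```

View pics/w35c.png

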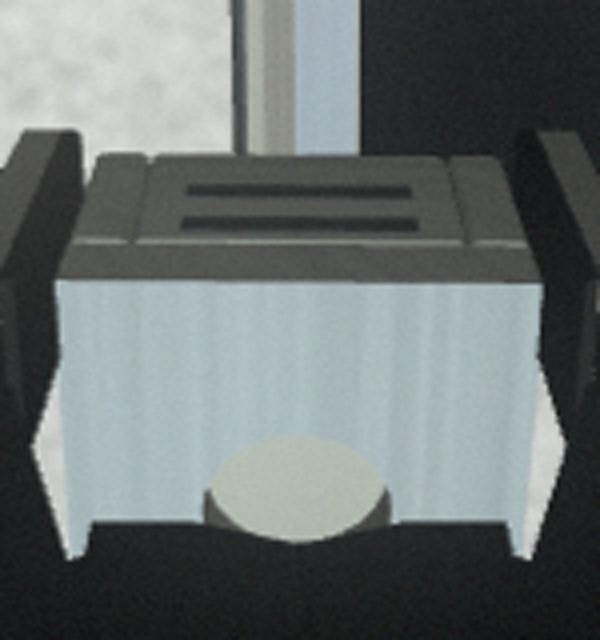

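Run:
```python
from pnp import *
w=snap('wrist')
px=np.array([(98,156),(503,157),(541,282),(57,282),(298,496)])/4.+[180,200]
Rw,c,e=pose(w,px,[(-29,-34,32),(29,-34,32),(29,-34,0),(-29,-34,0),(0,0,0)])
print(Rw.round(3),c,e); T=sense()['tool_pos']; print(T)
for p in [(0,34,32),(0,34,0),(0,-34,0),(0,-34,32),(0,0,0)]: d=Rw@p+c-T;print(p,(Rw@p+c).round(1),(d@[.955,.297,0]).round(1),(d@[-.297,.955,0]).round(1))
```

```text
[[ 0.3   -0.951  0.071]
 [-0.954 -0.301  0.005]
 [ 0.017 -0.069 -0.997]] [526.79599196  -4.90249782  90.67388413] 1.9619959032634142
[563.11533712   7.430076    82.36982647]
(0, 34, 32) [496.7 -15.   56.4] -70.1 -1.7
(0, 34, 0) [494.5 -15.1  88.3] -72.3 -1.2
(0, -34, 0) [559.1   5.3  93. ] -4.4 -0.8
(0, -34, 32) [561.4   5.5  61.1] -2.2 -1.4
(0, 0, 0) [526.8  -4.9  90.7] -38.3 -1.0
```

Emit:
apply_moves:
  series:
    - [0.3,[-0.005,0,0.03],0]
    - [0.3,[-0.014,-0.0053,0.06],0.1]
    - [0.3,[-0.014,-0.0053,0.06],0.28]
    - [0.3,[-0.014,-0.0053,0.06],0.46]
    - [0.3,[-0.014,-0.0053,0.06],0.64]

```text
time: 28.38
tool_pos: [548.9, 2.4, 141.5]
tcp_rot: [179.5, -2.1, 54.3]
ft_force: [-0.2, -0.1, -3.6]
finger_gap: 57.3
```

Emit:
apply_moves:
  series:
    - [0.3,[0,0,0],0.18]
    - [0.3,[0,0,0],0.36]
    - [0.3,[0,0,0],0.54]
    - [0.3,[0,0,0],0.72]
    - [0.3,[0,0,0],0.9]

```text
time: 29.0
tool_pos: [548.6, 2.6, 140.4]
tcp_rot: [179.5, -2.1, 106.2]
ft_force: [0.0, -0.1, -3.8]
finger_gap: 57.5
```

```bash
python3 look.py 36
```

```text
[548.7   2.6 140.5] [179.51  -2.14 106.01] 29.1 57.40778061310483 [ 0.5 -0.  -3.2]
u 41.478855900693794 v 38.719026727241086
```

View pics/j36.png

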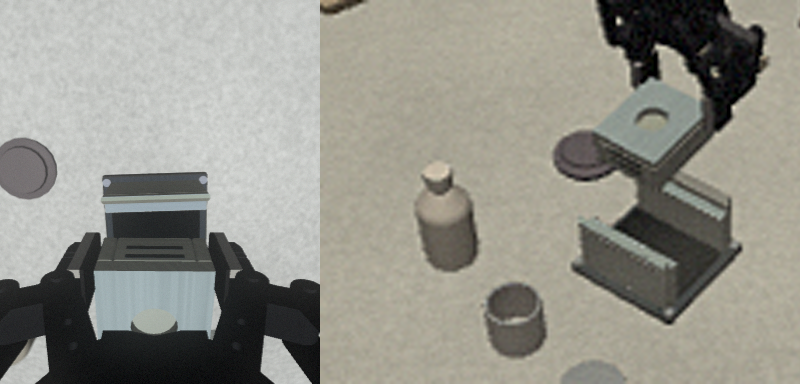

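Run:
```python
from h import *
w=snap('wrist'); cv2.imwrite('pics/w36c.png',cv2.resize(w['color'][160:250,190:320],None,fx=6,fy=6,interpolation=2))
c=np.array([560.7,-34.2]);u=np.array([.955,.297]);v=np.array([-.297,.955])
for n,(a,b,z) in {'footL':(-50,50,8),'footR':(50,50,8),'ledL':(-42,38,50),'ledR':(42,38,50),'ledLi':(-42,28,50),'ledRi':(42,28,50)}.items():
    print(n,(w2pix(w,[[*(c+a*u+b*v),z]])[0]-[190,160])*6)
```

```text
footL [66.71744721 95.68135429]
footR [701.08305122  81.72236217]
ledL [ 79.52266206 248.26862079]
ledR [696.61137537 234.54087995]
ledLi [ 84.3732357  317.59277982]
ledRi [694.71352108 303.94826479]
```

View pics/w36c.png

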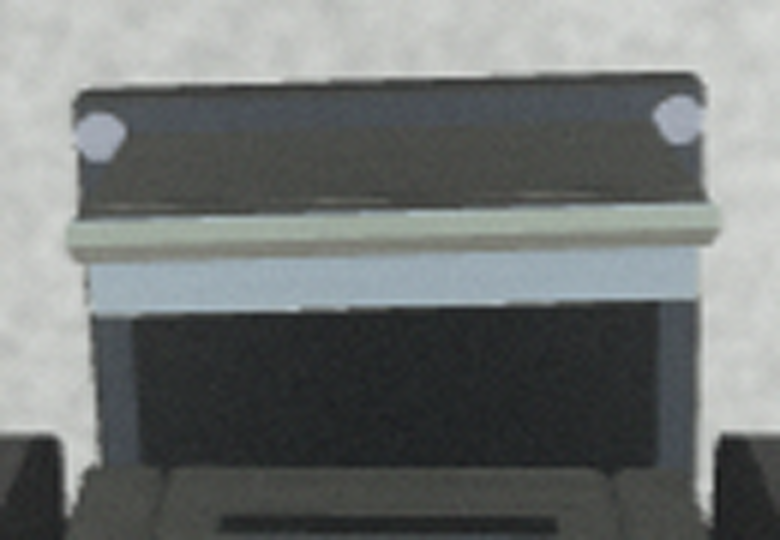

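Emit:
apply_moves:
  series:
    - [0.3,[0,0,-0.02],0.027]
    - [0.3,[0,0,-0.04],0.027]
    - [0.3,[0,0,-0.053],0.027]
    - [0.3,[0,0,-0.056],0.027]
    - [0.3,[0,0,-0.056],0.027]

```text
time: 29.78
tool_pos: [548.7, 2.6, 84.5]
tcp_rot: [179.5, -2.1, 107.2]
ft_force: [-0.6, 0.7, -2.5]
finger_gap: 56.8
```

```bash
python3 look.py 37
```

```text
[549.4   2.5  85.5] [179.44  -2.1  107.24] 29.875 57.13346198449679 [ 0.1  0.3 -3.5]
u 42.07816266752708 v 38.415507682100355
```

View pics/j37.png

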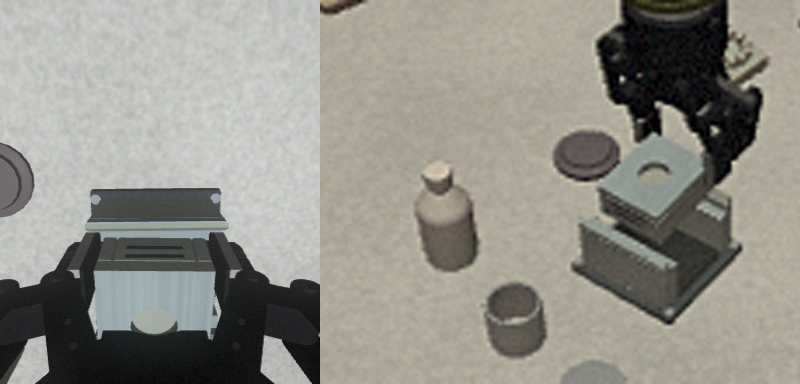

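Emit:
apply_moves:
  series:
    - [0.3,[0,0,-0.003],0]
    - [0.3,[0,0,-0.006],0]
    - [0.3,[0,0,-0.009],0]
    - [0.3,[0,0,-0.011],0]

```text
time: 30.38
tool_pos: [549.5, 2.2, 74.4]
tcp_rot: [179.4, -2.1, 107.2]
ft_force: [0.0, -2.4, 0.2]
finger_gap: 56.9
```

```bash
python3 look.py 38
```

```text
[549.5   2.1  74.5] [179.43  -2.06 107.24] 30.475 57.26194327602945 [ 0.1 -1.8 -3.2]
u 42.150454582831095 v 38.038929363813075
```

View pics/j38.png

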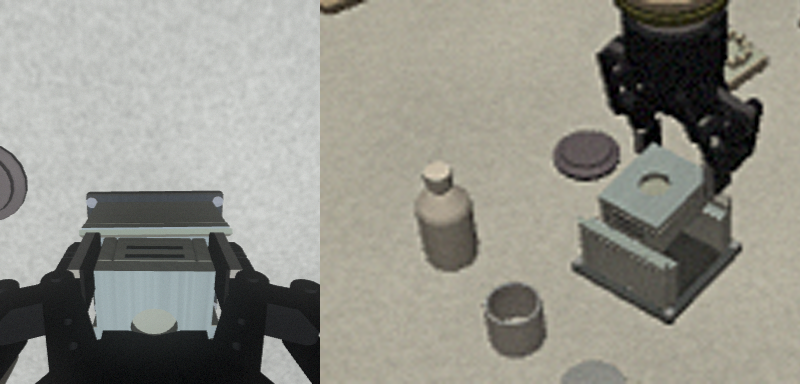

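Emit:
apply_moves:
  series:
    - [0.3,[0.0003,-0.001,-0.002],0]
    - [0.3,[0.0003,-0.001,-0.004],0]
    - [0.3,[0.0003,-0.001,-0.005],0]

```text
time: 30.85
tool_pos: [550.4, 1.5, 70.0]
tcp_rot: [179.4, -2.1, 107.3]
ft_force: [-1.1, 3.0, 6.0]
finger_gap: 57.1
```

```bash
python3 look.py 39
```

```text
[550.4   1.5  70. ] [179.36  -2.06 107.26] 30.95 57.1637680077552 [-0.2  4.   5.3]
u 42.74600155893503 v 37.139012113913296
```

View pics/j39.png

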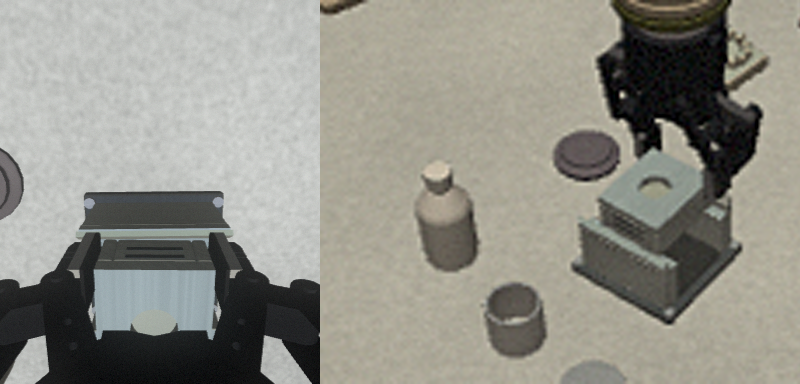

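Emit:
apply_moves:
  series:
    - [0.3,[0,0,-0.001],0]
    - [0.6,[0,0,-0.001],0]
    - [0.75,[0,0,-0.001],0]
    - [0.75,[0,0,0.02],0]
    - [0.75,[0,0,0.06],0]

```text
time: 31.58
tool_pos: [548.3, 1.3, 127.9]
tcp_rot: [179.6, -2.2, 107.2]
ft_force: [0.7, 0.2, -0.5]
finger_gap: 64.1
```

Emit:
apply_moves:
  series:
    - [0.8,[0.01,0.01,0.05],0]
    - [1,[0.02,0.02,0.09],0]
    - [1,[0.02,0.02,0.09],0]

```text
time: 31.95
tool_pos: [571.1, 21.4, 222.2]
tcp_rot: [179.2, -2.0, 107.3]
ft_force: [0.3, -0.3, 0.2]
finger_gap: 85.3
```

```bash
python3 look.py 40
python3 - <<'E'
from h import *
w=snap('wrist','w40b'); s=snap('scene'); cv2.imwrite('pics/s40.png',cv2.resize(s['color'][160:230,210:290],None,fx=8,fy=8,interpolation=2))
E
```

```text
[568.4  21.  217.6] [179.64  -2.13 107.23] 32.05 84.99118305286575 [-0.2  0.2 -0.8]
u 65.7352907317223 v 50.50578581043451
```

View pics/w40.png

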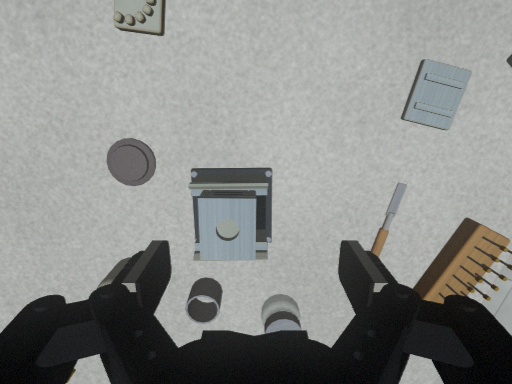

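View pics/s40.png

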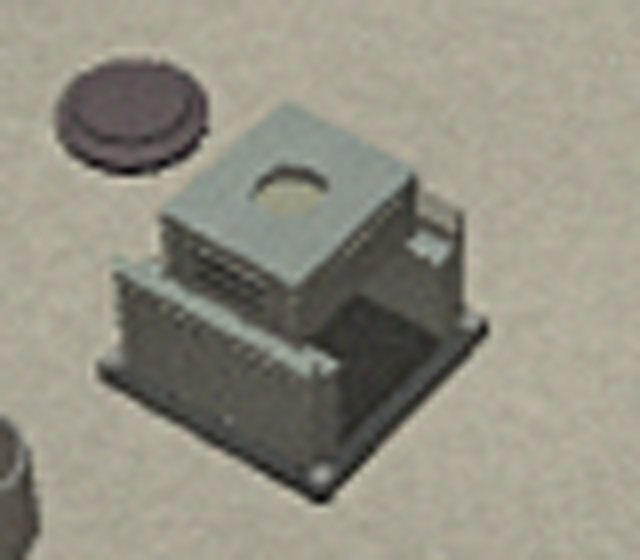

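Run:
```python
from h import *
im=cv2.imread('pics/w40b.png'); cv2.imwrite('pics/w40c.png',cv2.resize(im[160:275,175:290],None,fx=5.2,fy=5.2,interpolation=2))
```

```text
(no output)
```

View pics/w40c.png

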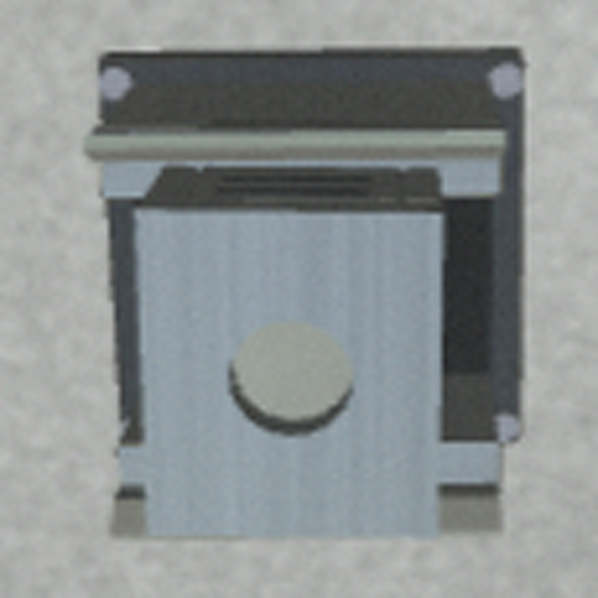

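Run:
```python
from h import *
w=snap('wrist'); C=np.array([560.7,-34.2])
f=lambda p:np.array(p)/5.2+[175,160]
P=np.array([ray(w,f(p),82)[:2] for p in [(135,212),(443,210),(438,538),(148,538)]])
d=np.diff(np.vstack([P,P[:1]]),axis=0); print(P.mean(0),np.linalg.norm(d,axis=1),np.degrees(np.arctan2(d[:,1],d[:,0])))
h=ray(w,f((291,378)),82)[:2]; print('hole',h)
for q in (P.mean(0),h): print((q-C)@[.955,.297],(q-C)@[-.297,.955])
t=snap('top'); 
cv2.imwrite('pics/t41.png',cv2.resize(t['color'][160:260,130:260],None,fx=6,fy=6,interpolation=2))
for q in ['punch','rack','plaster_knife','scraper']:
    for d in spotter.search_frame(t,q)[:2]: print(q,round(d['p'],2),cam2w(t,d['xyz']).round(),w2pix(t,cam2w(t,d['xyz']))[0].round())
```

```text
[559.2310925  -32.34906676] [57.66586803 68.38882275 57.70060441 67.94997692] [  17.63152827  -73.23051059 -162.80479768  106.7360392 ]
hole [559.12699187 -32.05719674]
-0.8530794931724742 2.203906768537934
-0.8658101982954926 2.5135605329817032
punch 0.7 [335. 277. 100.] [157. 247.]
rack 0.88 [468. 268.  86.] [168. 200.]
plaster_knife 0.45 [525. 289. 116.] [161. 177.]
```

View pics/t41.png

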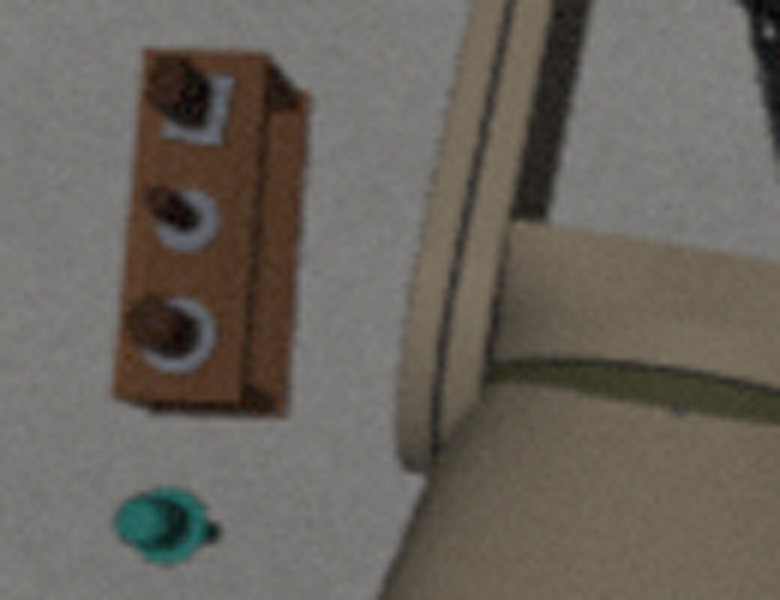

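Emit:
apply_moves:
  series:
    - [1,[-0.02,0.05,0.02],0.18]
    - [1,[-0.045,0.1,0.022],0.36]
    - [1,[-0.07,0.15,0.022],0.54]
    - [1,[-0.09,0.2,0.022],0.72]
    - [1,[-0.112,0.25,0.022],0.9]

```text
time: 33.08
tool_pos: [455.1, 272.6, 239.3]
tcp_rot: [179.7, -2.2, 159.1]
ft_force: [0.3, 0.3, -0.5]
finger_gap: 85.9
```

Emit:
apply_moves:
  series:
    - [1,[0,0.004,0],0.14]
    - [1,[0,0.004,0],0.28]
    - [1,[0,0.004,0],0.28]

```text
time: 33.45
tool_pos: [455.0, 276.8, 239.1]
tcp_rot: [179.7, -2.2, 175.1]
ft_force: [-0.3, 0.6, -0.8]
finger_gap: 85.3
```

Run:
```python
from h import *
w=snap('wrist','w42'); st=sense(); print(st['tool_pos'],st['tcp_rot'],st['time'])
for q in ['punch','scraper','plaster_knife']:
    for d in spotter.search_frame(w,q)[:2]: print(q,round(d['p'],2),cam2w(w,d['xyz']).round(),w2pix(w,cam2w(w,d['xyz']))[0].round())
```

```text
[455.12564688 276.53314937 239.17055692] [179.69615958  -2.16108436 174.97855392] 33.5
punch 0.78 [419. 288. 139.] [265. 154.]
punch 0.67 [338. 281. 123.] [248.  51.]
scraper 0.8 [474. 290. 104.] [269. 204.]
plaster_knife 0.87 [517. 296. 123.] [280. 252.]
```

View pics/w42.png

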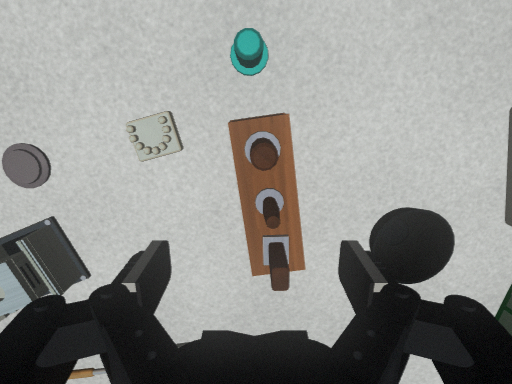

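Run:
```python
from h import *
w=snap('wrist'); cv2.imwrite('pics/w42c.png',cv2.resize(w['color'][105:225,220:310],None,fx=5,fy=5,interpolation=2))
```

```text
(no output)
```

View pics/w42c.png

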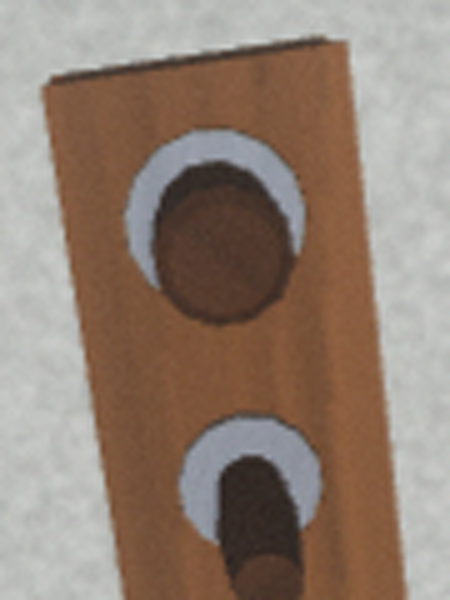

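Run:
```python
from h import *
w=snap('wrist')
f=lambda p:np.array(p)/5+[220,105]
print('collar',ray(w,f((215,218)),91),'top',ray(w,f((222,257)),140))
a,b=ray(w,f((45,88)),85),ray(w,f((348,40)),85); d=b-a; print(a,b,np.linalg.norm(d),np.degrees(np.arctan2(d[1],d[0])))
print('scraper collar',ray(w,f((250,482)),91)); m=(a+b)/2; print('mid',m)
# hole predicted: 30 mm from end
ang=np.arctan2(d[1],d[0])-np.pi/2
for s in (1,-1): print(m[:2]+30*s*np.array([np.cos(ang),np.sin(ang)]))
```

```text
collar [421.02540866 287.93323607  91.        ] top [421.04666566 287.3537918  140.        ]
[393.70899008 257.01375569  85.        ] [389.71413149 316.41279948  85.        ] 59.53322851369488 93.84761023972136
scraper collar [475.63234018 290.89407714  91.        ]
mid [391.71156078 286.71327758  85.        ]
[421.64394238 288.72636776]
[361.77917919 284.70018741]
```

Emit:
apply_moves:
  series:
    - [1,[-0.017,0.006,0],0.07]
    - [1,[-0.034,0.0112,-0.02],0.148]
    - [1,[-0.034,0.0112,-0.05],0.148]
    - [1,[-0.034,0.0112,-0.07],0.148]
    - [1,[-0.034,0.0112,-0.07],0.148]

```text
time: 34.38
tool_pos: [420.1, 286.7, 167.5]
tcp_rot: [179.8, -2.3, -176.5]
ft_force: [0.1, -0.5, 0.2]
finger_gap: 85.3
```

Run:
```python
from h import *
w=snap('wrist','w43'); st=sense(); print(st['tool_pos'],st['tcp_rot'],st['time'])
im=w['color'].copy(); th=np.linspace(0,6.28,30)
for z,rad in((140,12),(91,18)):
    cv2.polylines(im,[w2pix(w,np.c_[421+rad*np.cos(th),287.7+rad*np.sin(th),z+0*th]).astype(np.int32)],True,(0,255,0))
cv2.imwrite('pics/w43.png',im)
```

```text
[420.95189475 287.14356415 169.00194049] [ 179.72005055   -2.22534852 -176.53005056] 34.425
```

View pics/w43.png

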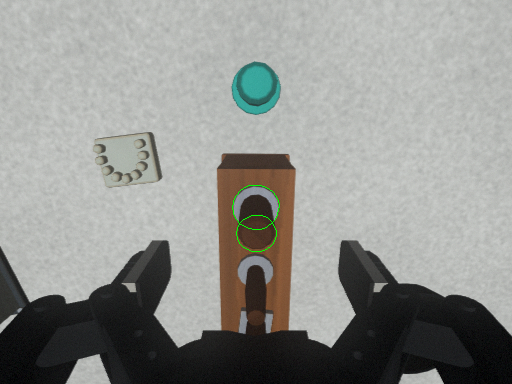

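Emit:
apply_moves:
  series:
    - [1,[0,0.0005,-0.03],0]
    - [1,[0,0.0005,-0.057],0]
    - [1,[0,0.0005,-0.061],0]
    - [1,[0,0.0005,-0.061],0]
  grip_force: 90

```text
time: 34.92
tool_pos: [421.7, 288.0, 109.4]
tcp_rot: [179.7, -2.2, -176.5]
ft_force: [-0.7, -0.5, 0.2]
finger_gap: 85.9
```

Emit:
apply_moves:
  series:
    - [0.2,[0,0,0],0]
    - [0.1,[0,0,0],0]
    - [0.1,[0,0,0],0]
    - [0.1,[0,0,0],0]
    - [0.1,[0,0,0],0]

```text
time: 35.55
tool_pos: [422.2, 288.2, 110.1]
tcp_rot: [179.7, -2.1, -176.5]
ft_force: [-0.3, 0.2, 5.0]
finger_gap: 21.9
```

```bash
python3 look.py 44 250 360 60 180
```

```text
[422.1 288.2 110. ] [ 179.66   -2.09 -176.55] 35.65 22.148041574863385 [0.6 0.4 5.4]
u 5.400136143206436 v 349.0820274850155
```

View pics/j44.png

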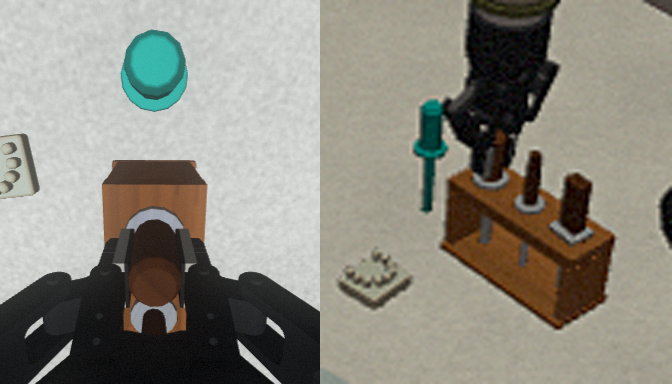

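Emit:
apply_moves:
  series:
    - [0.1,[0,0,0.03],0]
    - [0.1,[0,0,0.08],0]
    - [0.1,[0,0,0.12],0]
    - [0.1,[0.01,-0.03,0.14],0]
    - [0.1,[0.03,-0.08,0.14],0]

```text
time: 36.28
tool_pos: [452.8, 208.7, 252.1]
tcp_rot: [179.6, -1.9, -176.4]
ft_force: [1.2, -0.8, -2.4]
finger_gap: 22.0
```

Emit:
apply_moves:
  series:
    - [0.1,[0.022,-0.052,0],0]
    - [0.1,[0.045,-0.104,0],0]
    - [0.1,[0.067,-0.156,0],0]
    - [0.1,[0.09,-0.208,0],0]
    - [0.1,[0.105,-0.235,0],0]

```text
time: 36.9
tool_pos: [558.0, -29.1, 251.1]
tcp_rot: [179.6, -2.0, -176.5]
ft_force: [0.2, 1.2, -1.8]
finger_gap: 21.8
```

```bash
python3 look.py 45
```

```text
[558.2 -29.3 250.8] [ 179.62   -2.   -176.58] 37.0 22.197786233253343 [-1.1  0.2 -2.4]
u 41.05660696974712 v 5.406135552068079
```

View pics/w45.png

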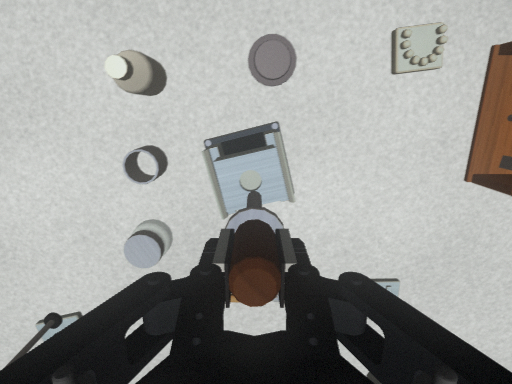

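Run:
```python
from h import *
w=snap('wrist'); T=sense()['tool_pos']; im=cv2.resize(w['color'][150:320,190:320],None,fx=4.5,fy=4.5,interpolation=2)
th=np.linspace(0,6.28,40)
for dz,rad in((-100,6),(-25,18),(-19,18),(30,12)):
    p=(w2pix(w,np.c_[T[0]-1.1+rad*np.cos(th),T[1]-.5+rad*np.sin(th),T[2]+dz+0*th])-[190,150]+.5)*4.5
    cv2.polylines(im,[p.astype(np.int32)],True,(0,255,0))
p=(w2pix(w,np.c_[559.1+12*np.cos(th),-32.1+12*np.sin(th),82+0*th])-[190,150]+.5)*4.5
cv2.polylines(im,[p.astype(np.int32)],True,(0,0,255))
cv2.imwrite('pics/w46c.png',im)
```

```text
(no output)
```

View pics/w46c.png

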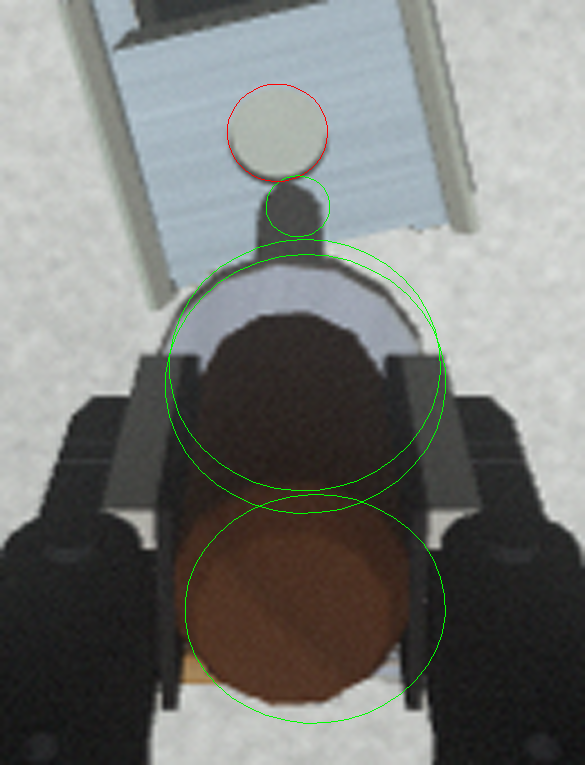

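Emit:
apply_moves:
  series:
    - [0.1,[0.0009,-0.001,-0.02],0]
    - [0.1,[0.0009,-0.001,-0.045],0]
    - [0.1,[0.0009,-0.001,-0.061],0]
    - [0.1,[0.0009,-0.001,-0.061],0]
    - [0.1,[0.0009,-0.001,-0.061],0]

```text
time: 37.67
tool_pos: [558.8, -28.3, 190.6]
tcp_rot: [179.6, -2.0, -176.5]
ft_force: [-0.6, 0.1, -1.1]
finger_gap: 22.1
```

```bash
python3 look.py 47
python3 - <<'E'
from h import *
w=snap('wrist'); im=cv2.resize(w['color'][120:290,190:320],None,fx=4.5,fy=4.5,interpolation=2); cv2.imwrite('pics/w47c.png',im)
E
```

```text
[559.3 -28.5 191.2] [ 179.58   -1.9  -176.5 ] 37.775 22.057652447401694 [ 0.4 -0.4 -1.2]
u 42.306390538907436 v 5.8615808221280306
```

View pics/w47c.png

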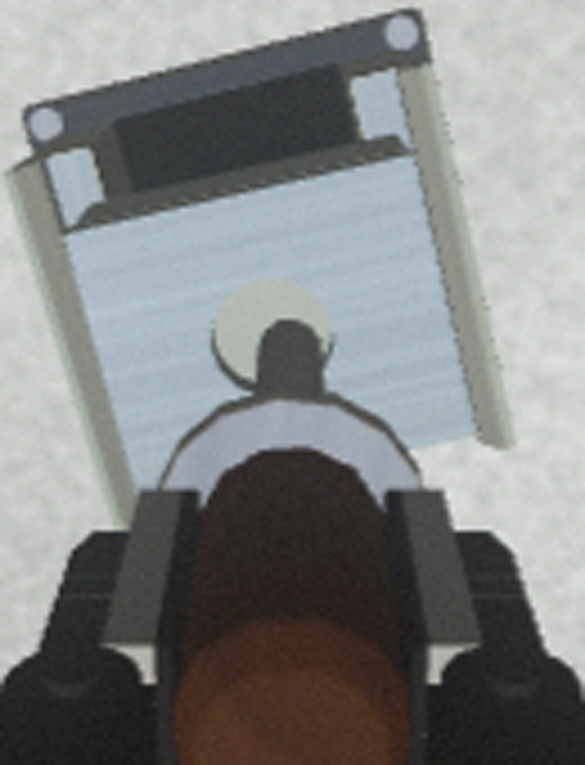

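View pics/j47.png

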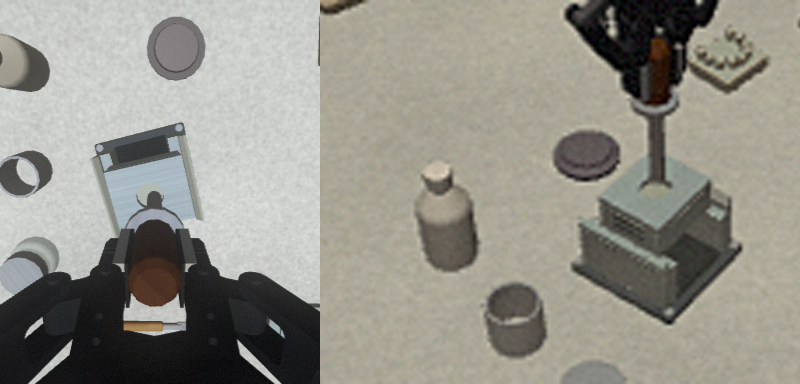

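Emit:
apply_moves:
  series:
    - [0.1,[0,-0.0015,0],0]
    - [0.1,[0,-0.003,0],0]
    - [0.1,[0,-0.003,-0.005],0]
    - [0.1,[0,-0.003,-0.005],0]

```text
time: 38.33
tool_pos: [558.8, -31.6, 185.3]
tcp_rot: [179.6, -2.0, -176.5]
ft_force: [0.7, -0.2, -2.2]
finger_gap: 21.9
```

```bash
python3 look.py 48
python3 - <<'E'
from h import *
w=snap('wrist'); im=cv2.resize(w['color'][120:290,190:320],None,fx=4.5,fy=4.5,interpolation=2)
T=sense()['tool_pos'];th=np.linspace(0,6.28,40)
p=(w2pix(w,np.c_[559.1+12*np.cos(th),-32.1+12*np.sin(th),82+0*th])-[190,120]+.5)*4.5
cv2.polylines(im,[p.astype(np.int32)],True,(0,0,255))
p=(w2pix(w,np.c_[T[0]+6*np.cos(th),T[1]-1.8+6*np.sin(th),T[2]-100+0*th])-[190,120]+.5)*4.5
cv2.polylines(im,[p.astype(np.int32)],True,(0,255,0))
cv2.imwrite('pics/w48c.png',im)
E
```

```text
[559.  -31.6 185.8] [ 179.58   -1.94 -176.51] 38.425 22.172507375533975 [-0.5  0.5 -1.1]
u 41.17926252904165 v 2.9953770415234517
```

View pics/w48c.png

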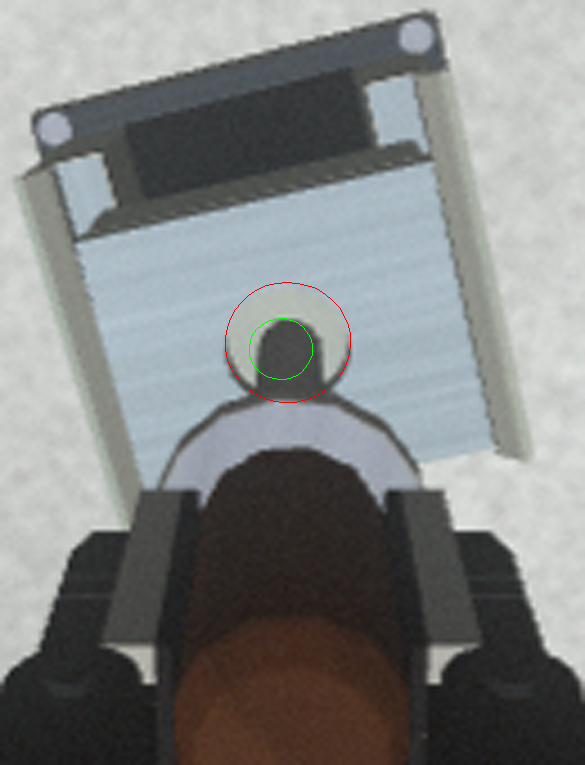

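Emit:
apply_moves:
  series:
    - [0.1,[0,0,-0.006],0]
    - [0.1,[0,0,-0.01],0]
    - [0.1,[0,0,-0.013],0]
    - [0.1,[0,0,-0.015],0]
    - [0.1,[0,0,-0.018],0]

```text
time: 39.1
tool_pos: [560.1, -31.7, 170.1]
tcp_rot: [179.6, -1.8, -176.5]
ft_force: [-2.9, 1.0, 12.3]
finger_gap: 21.8
```

Emit:
apply_moves:
  series:
    - [0.1,[0,0,-0.002],0]
    - [0.1,[0,0,-0.004],0]
    - [0.1,[0,0,-0.006],0]
    - [0.1,[0,0,-0.006],0]

```text
time: 39.6
tool_pos: [561.9, -31.5, 166.8]
tcp_rot: [179.6, -1.5, -176.5]
ft_force: [0.7, 1.4, 11.2]
finger_gap: 21.8
```

```bash
python3 look.py 49
```

```text
[561.9 -31.5 166.7] [ 179.62   -1.5  -176.5 ] 39.7 21.95237233721753 [-0.2  2.1  9.9]
u 43.95416024079632 v 2.288979454364182
```

View pics/j49.png

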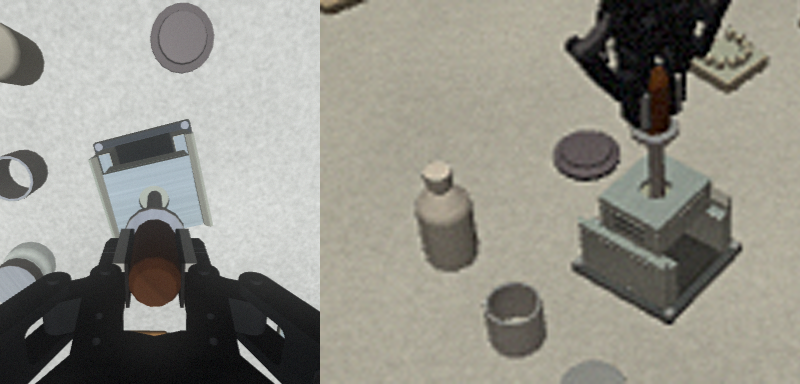

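Emit:
apply_moves:
  series:
    - [0.1,[-0.002,0,-0.003],0]
    - [0.1,[-0.003,0,-0.006],0]
    - [0.1,[-0.003,0,-0.009],0]
    - [0.1,[-0.003,0,-0.011],0]
    - [0.1,[-0.003,0,-0.012],0]

```text
time: 40.33
tool_pos: [558.3, -31.4, 153.8]
tcp_rot: [179.6, -1.6, -176.5]
ft_force: [0.0, 1.0, -0.8]
finger_gap: 21.7
```

```bash
python3 look.py 50
```

```text
[558.6 -31.5 154.2] [ 179.61   -1.56 -176.5 ] 40.425 22.03185302597374 [-0.4  0.6 -1.7]
u 40.77502653999716 v 3.2775928881670304
```

View pics/j50.png

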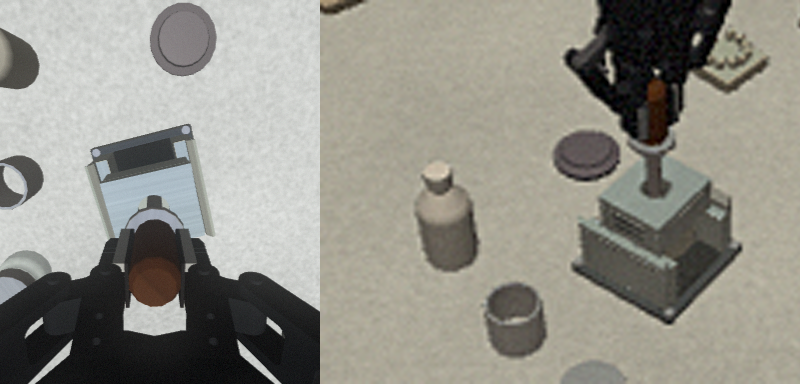

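Emit:
apply_moves:
  series:
    - [0.1,[0,0,-0.004],0]
    - [0.1,[0,0,-0.008],0]
    - [0.1,[0,0,-0.011],0]
    - [0.1,[0,0,-0.011],0]

```text
time: 40.92
tool_pos: [558.3, -31.4, 142.7]
tcp_rot: [179.6, -1.6, -176.5]
ft_force: [0.1, -0.3, -1.1]
finger_gap: 22.2
```

Run:
```python
from h import *
st=sense(); print(st['tool_pos'],st['ft_force'])
s=snap('scene'); cv2.imwrite('pics/s51.png',cv2.resize(s['color'][160:230,210:290],None,fx=8,fy=8,interpolation=2))
```

```text
[558.26266922 -31.42866576 142.69730017] [ 0.14637986 -0.33519552 -1.05917819]
```

View pics/s51.png

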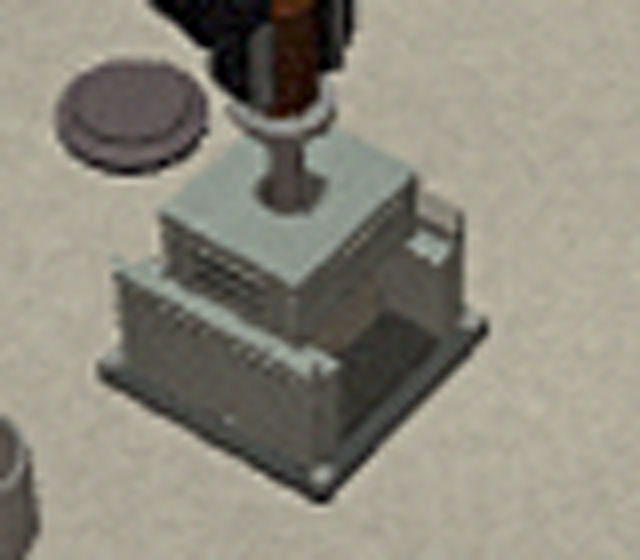

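Emit:
apply_moves:
  series:
    - [0.1,[0.0005,0,0.015],0]
    - [0.1,[0.0005,0,0.04],0]
    - [0.1,[0.0005,0,0.07],0]
    - [0.1,[0.0005,0,0.1],0]
    - [0.1,[0,0,0.114],0]

```text
time: 41.6
tool_pos: [559.6, -31.6, 260.5]
tcp_rot: [179.7, -1.3, -176.5]
ft_force: [1.0, -0.7, -1.8]
finger_gap: 21.7
```

```bash
python3 look.py 52
python3 - <<'E'
from h import *
s=snap('scene'); cv2.imwrite('pics/s52.png',cv2.resize(s['color'][160:230,210:290],None,fx=8,fy=8,interpolation=2))
E
```

```text
[559.5 -31.6 259.6] [ 179.65   -1.35 -176.5 ] 41.7 22.035933175437016 [-0.1  0.5 -2.1]
u 41.62594524438634 v 2.879819218245478
```

View pics/s52.png

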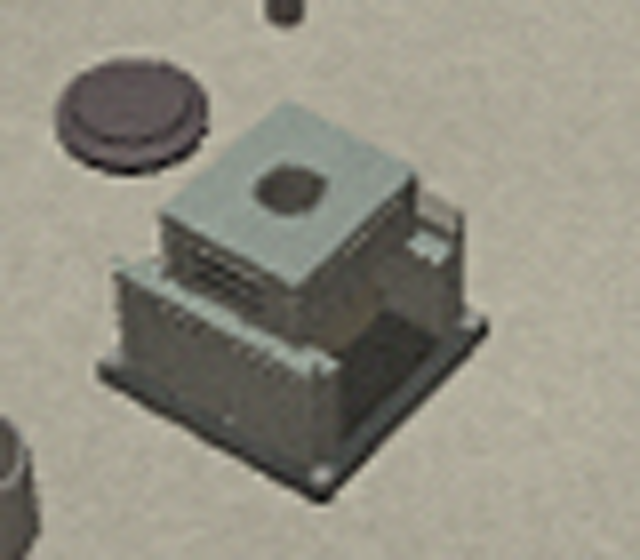

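View pics/w52.png

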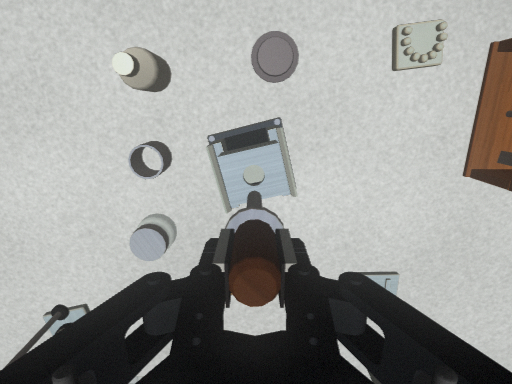

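Emit:
apply_moves:
  series:
    - [0.1,[-0.022,0.052,0],0]
    - [0.1,[-0.045,0.104,0],0]
    - [0.1,[-0.067,0.156,0],0]
    - [0.1,[-0.09,0.208,0],0]
    - [0.1,[-0.11,0.255,0],0]

```text
time: 42.38
tool_pos: [447.0, 224.9, 255.9]
tcp_rot: [179.7, -1.6, -176.5]
ft_force: [0.7, -0.1, -2.1]
finger_gap: 22.0
```

Emit:
apply_moves:
  series:
    - [0.1,[-0.015,0.035,0],0]
    - [0.1,[-0.0265,0.064,0],0]
    - [0.1,[-0.0265,0.064,0],0]
    - [0.1,[-0.0265,0.064,-0.04],0]
    - [0.1,[-0.0265,0.064,-0.04],0]

```text
time: 43.0
tool_pos: [418.3, 286.9, 211.5]
tcp_rot: [179.9, -2.1, -176.5]
ft_force: [-1.0, 0.3, -1.5]
finger_gap: 21.9
```

```bash
cat > hole.py <<'E'
import sys
from h import *
w=snap('wrist'); T=sense()['tool_pos']; print(T, sense()['tcp_rot'],sense()['time'],sense()['ft_force'])
im=cv2.resize(w['color'][100:290,180:330],None,fx=4,fy=4,interpolation=2);th=np.linspace(0,6.28,40)
def circ(x,y,z,r,c):
    p=(w2pix(w,np.c_[x+r*np.cos(th),y+r*np.sin(th),z+0*th])-[180,100]+.5)*4; cv2.polylines(im,[p.astype(np.int32)],True,c)
circ(421,287.7,85,11.5,(0,0,255)); circ(T[0],T[1]-1.8,T[2]-100,6,(0,255,0))
cv2.imwrite('pics/h%s.png'%sys.argv[1],im)
E
python3 hole.py 53
```

```text
[419.36519786 287.45861645 213.8893295 ] [ 179.79222751   -1.88617241 -176.53229161] 43.05 [ 0.11308031 -0.12226645 -1.20445512]
```

View pics/h53.png

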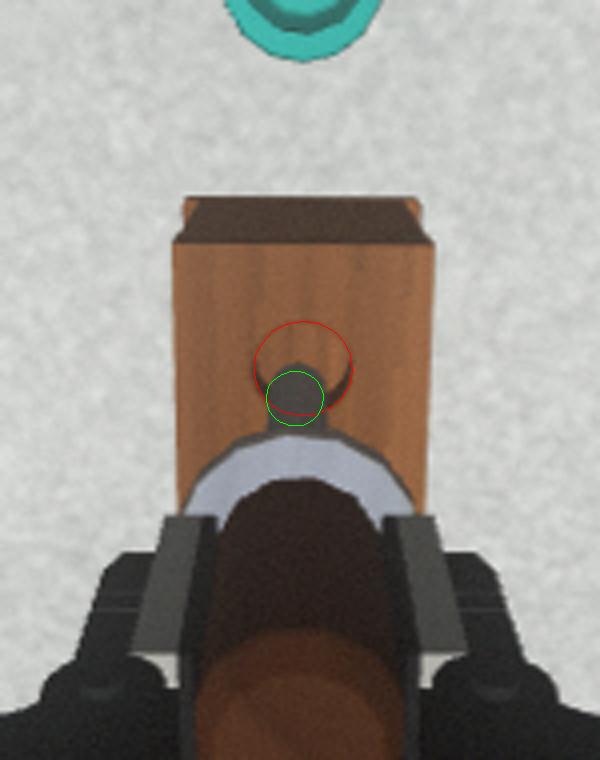

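Emit:
apply_moves:
  series:
    - [0.1,[0.0022,0.0015,0],0]
    - [0.1,[0.0022,0.0015,-0.01],0]
    - [0.1,[0.0022,0.0015,-0.022],0]
    - [0.1,[0.0022,0.0015,-0.022],0]

```text
time: 43.55
tool_pos: [420.7, 288.5, 190.3]
tcp_rot: [179.9, -2.0, -176.5]
ft_force: [0.0, 0.1, -1.6]
finger_gap: 21.9
```

```bash
python3 hole.py 54
```

```text
[421.02874488 288.67636663 191.02685177] [ 179.83075562   -1.97407173 -176.53348827] 43.6 [ 0.53440487 -0.4324611  -1.35367591]
```

View pics/h54.png

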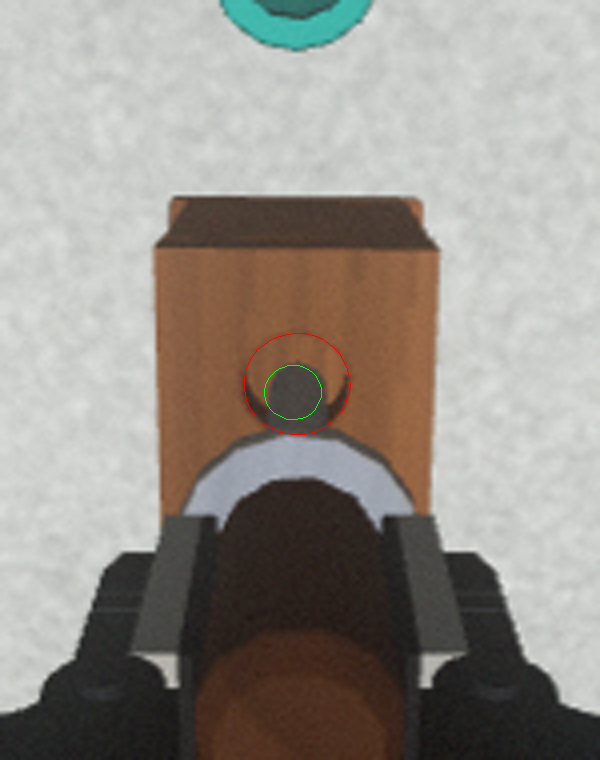

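Emit:
apply_moves:
  series:
    - [0.1,[0.0005,0,-0.015],0]
    - [0.1,[0.0005,0,-0.035],0]
    - [0.1,[0.0005,0,-0.055],0]
    - [0.1,[0.0005,0,-0.07],0]
    - [0.1,[0.0005,0,-0.074],0]

```text
time: 44.22
tool_pos: [420.7, 288.3, 115.5]
tcp_rot: [179.9, -2.1, -176.5]
ft_force: [-0.1, 0.3, -2.1]
finger_gap: 21.8
```

```bash
python3 look.py 55 250 360 60 180
```

```text
[421.4 288.6 116.7] [ 179.85   -2.   -176.53] 44.325 22.132575616474288 [-0.5 -0.6 -1.9]
u 4.826545932328375 v 349.668228920347
```

View pics/j55.png

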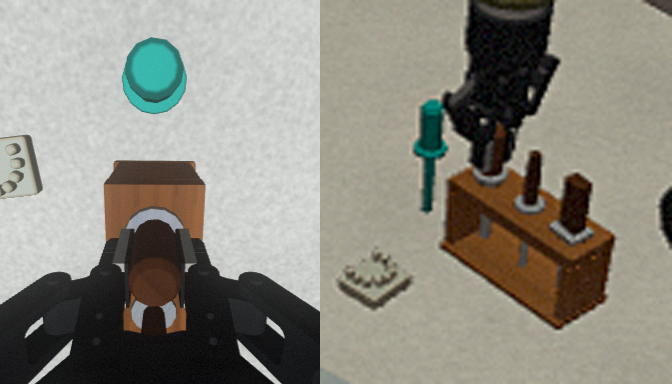

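In the hole. Lower the last 6 mm until the collar touches, then release.

Emit:
apply_moves:
  series:
    - [0.1,[0,0,-0.003],0]
    - [0.1,[0,0,-0.0055],0]
    - [0.1,[0,0,-0.007],0]
    - [0.1,[0,0,-0.007],0]

```text
time: 44.82
tool_pos: [421.6, 288.7, 110.1]
tcp_rot: [179.8, -2.0, -176.5]
ft_force: [-0.3, -1.2, 0.3]
finger_gap: 22.2
```

```bash
python3 -c "
from h import *
s=sense();print(s['tool_pos'],s['ft_force'],s['finger_gap'])"
```

```text
[421.60809888 288.71775883 110.07465452] [-0.32683431 -1.2299531   0.33954736] 22.24567735989086
```

Emit:
apply_moves:
  series:
    - [0.5,[0,0,0],0]
    - [0.8,[0,0,0],0]
    - [1,[0,0,0],0]
    - [1,[0,0,0.02],0]
    - [1,[0,0,0.06],0]

```text
time: 45.45
tool_pos: [420.2, 287.9, 168.7]
tcp_rot: [179.9, -2.2, -176.5]
ft_force: [1.2, -0.2, 0.3]
finger_gap: 85.4
```

Emit:
apply_moves:
  series:
    - [1,[0,-0.01,0.05],0]
    - [1,[0.01,-0.05,0.08],0]
    - [1,[0.02,-0.1,0.08],0]
    - [1,[0.03,-0.15,0.08],0]
    - [1,[0.04,-0.19,0.08],0]

```text
time: 46.08
tool_pos: [460.3, 96.2, 248.9]
tcp_rot: [179.9, -2.2, -176.6]
ft_force: [0.3, 0.1, 0.2]
finger_gap: 85.3
```

```bash
python3 look.py 56 250 360 60 180; python3 -c "
from h import *
t=snap('top','t56');snap('scene','s56')"
```

```text
[460.9  94.6 248.8] [-179.98   -2.18 -176.77] 46.175 85.04009990559757 [-0.6  0.1 -0.1]
u -15.061583986735345 v 152.71760132211713
```

View pics/j56.png

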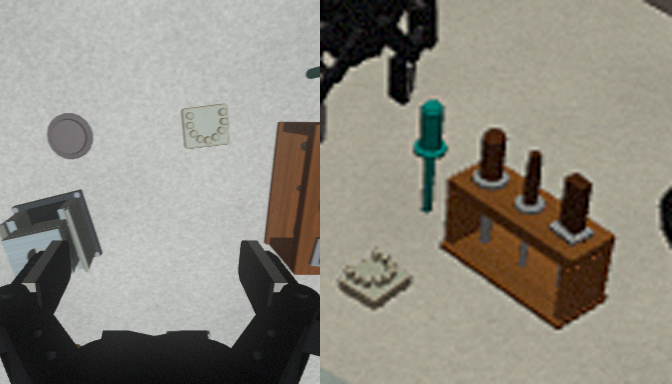

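View pics/w56.png

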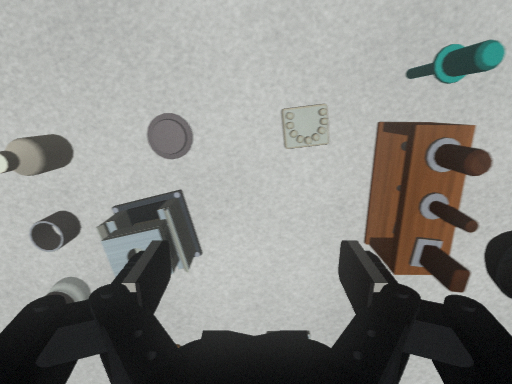

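View pics/s56.png

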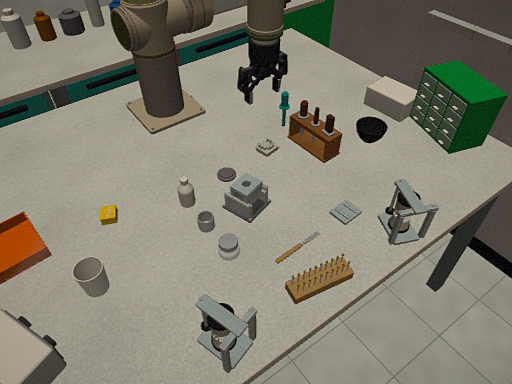

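Run:
```python
import cv2,numpy as np
a=cv2.imread('pics/scene0.png');b=cv2.imread('pics/s56.png')
A=cv2.resize(a[155:225,205:285],None,fx=4.8,fy=4.8,interpolation=2);B=cv2.resize(b[155:225,205:285],None,fx=4.8,fy=4.8,interpolation=2)
cv2.imwrite('pics/cmp.png',np.hstack([A,B]))
d=cv2.absdiff(a,b).max(2); d[:130,200:300]=0; n,l,s,c=cv2.connectedComponentsWithStats((cv2.GaussianBlur(d,(3,3),0)>40).astype(np.uint8))
for i in range(1,n):
    if s[i,4]>8: print(s[i],c[i])
```

```text
[115   0   5   7  26] [117.26923077   3.07692308]
[145   0  19   8  68] [153.29411765   3.66176471]
[167   0  22  18 301] [176.83388704   7.2192691 ]
[110   6  30  45 502] [122.1812749   26.82071713]
[142  14   7  10  38] [145.5         18.05263158]
[173  29  27  20 362] [186.63535912  38.79281768]
[182  57  18   9  99] [189.97979798  61.51515152]
[230 177  32  23 250] [244.452 188.6  ]
[132 212  28  28 322] [146.3447205  229.97826087]
[131 216   4   4  12] [132.5 217.5]
```

View pics/cmp.png

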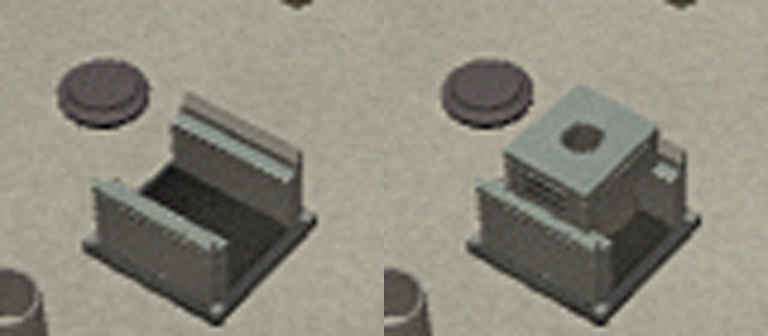

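Emit:
apply_moves:
  series:
    - [1,[0.035,-0.03,0],0]
    - [1,[0.07,-0.06,0],0]
    - [1,[0.105,-0.09,0],0]
    - [1,[0.14,-0.122,0],0]
    - [1,[0.14,-0.122,0],0]

```text
time: 46.9
tool_pos: [601.5, -25.1, 247.1]
tcp_rot: [179.9, -2.3, -176.7]
ft_force: [-0.1, 0.1, 0.7]
finger_gap: 85.4
```

Run:
```python
from h import *
w=snap('wrist','w57'); c=w2pix(w,[[559,-32,82]])[0].astype(int); print(c,sense()['tool_pos'])
x,y=c; cv2.imwrite('pics/w57c.png',cv2.resize(w['color'][max(0,y-50):y+50,x-50:x+50],None,fx=6,fy=6,interpolation=2))
for q in ['mould','flask']:
    for d in spotter.search_frame(w,q)[:2]: print(q,round(d['p'],2),cam2w(w,d['xyz']).round())
```

```text
[250 139] [600.64170303 -23.93981273 247.56882267]
mould 0.81 [564. -30.  40.]
flask 0.94 [559. -33.  80.]
```

View pics/w57c.png

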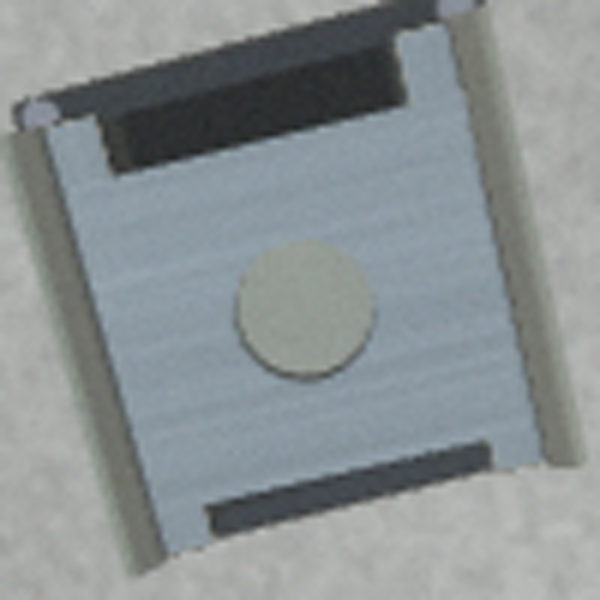

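```bash
python3 -c "
from h import *
print(sense()['time'],sense()['finger_gap'],sense()['ft_force']); print(hand_in())"
```

```text
47.05 85.24252296949551 [-0.30671491 -0.36476846  0.34837228]
the job is handed in; nothing more can be done
None
```

The job is handed in at 47 s. The mould is out and lying on the pad, the flask sits mouth down on the cradle, and the punch is back in its rack hole.

**Turning the flask over:** I gripped one end lightly and pivoted it against the end of the cradle wall and lip, setting it down on the bench once to regrip. It slipped out of the grip once and fell mouth up, partly onto the mounting plate. I picked it up again and finished the turn. The flask then went onto the cradle with about 6 N of contact.

**Pushing the mould out:** The punch met about 12 N, then the force fell to zero once the mould dropped. I put the punch back with almost no contact force and released it.

**Last checks before handing in:**
- **Flask:** measured 57.7 x 68 mm at a height of 82 mm, level between the lips. It sits about 1 mm (along) and 2 mm (across) off the cradle's centre.
- **Mould:** found about 40 mm up, against 37 mm expected. It is evenly lit through the hole, so it appears flat. I could only see it through the hole and faintly at the channel's open end.
- **Punch:** upright in its hole, collar on the board.
- **Other things on the bench:** comparing the overview picture before and after showed changes only at the arm, the cradle with the flask, and where the flask started. The mounting plate the flask fell on shows no shift.
- **Arm:** open and touching nothing.

Nothing failed or disagreed, apart from the flask slipping that one time.

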